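Strip a gearbox valve body for the parts washer

TASK

Get this gearbox valve body ready for the parts washer. First click the selector lever to neutral, the third of its six notches counting from the end nearest the robot, because it must not be worked once a bore is open; then draw every solenoid straight up out of its bore and stand it upright in a hole of the steel rack. Press the dust cap on the connector fully home and leave the other things on the bench alone.

Things in the scene. Friction and masses are not known exactly. Their poses are not given: they have to be found in the camera images.
- valve_body: Cast gearbox valve body on a dark plate 190 x 400 mm; fixed. Origin: centre of the plate's underside; z up, y along the row of bores, -x side towards the robot. The deck is 95 mm up; ridges 22 mm higher run along both sides of the row (inner faces x = +-63 mm). Fingers fit only from straight above, one each side of the row (cans are 16 mm apart in y). Selector at the -y end, dust cap at the +y end.
- selector (a joint): Angle of the selector lever (rad). The knob swings fore and aft; the value grows as it goes away from the robot (+x of the valve body). Six clicked notches: 0 (park, nearest the robot), 0.24 (reverse), 0.48 (neutral), 0.72, 0.96, 1.20; upright at 0.60. About 8 N at the knob pushes it out of a notch; past half-way it snaps into the next, 20 mm of knob travel on. At rest it is within 0.03 of a notch.
- selector_knob (a point): Centre of the black cross knob on the steel selector lever: a cylinder 18 mm thick, 28 mm long along the valve body's y, at y = -168 mm of the valve body, 82 mm from the lever's shaft (parallel to y, at x = 0, 78 mm above the bench). It stands 146 mm (end notches) to 160 mm (upright) above the bench. Bracket cheeks below it end at 84 mm; the nearest can is 56 mm away in y.
- dust_cap (a joint): Travel (m) of the dust cap on the connector sleeve: 0 = loose on top of the sleeve, 0.012 = fully home. It slides straight down, clicks over a catch half-way (about 7 N) and stays home.
- cap_top (a point): Centre of the flat top of the dust cap: grey ribbed round cap, 46 mm across, 24 mm high, black disc on top, at x = 0, y = +165 mm of the valve body. Its top is 116 mm above the bench when loose, 104 mm when home. Nothing stands above it.
- rack: Loose steel rack, 0.9 kg, right of the casting; base plate 270 x 120 x 6 mm and two plates 62 mm wide above it (tops 18 and 60 mm up), both with five square holes 30 x 30 mm at x = -96, -48, 0, 48, 96 mm, y = 0. Origin: centre of the underside; x along the row, z up. A solenoid let down through a hole stands with its foot on the base plate, can above the top plate, leaning up to 13 degrees.
- solenoid1_mid (a point): Centre (half-way up) of solenoid 1, 128 mm tall, 0.16 kg: snout 18 mm thick and 72 mm long (foot 64 mm below this point), on it a steel can 32 mm across (8 to 50 mm above this point), then a connector block 18 x 22 x 14 mm; z up along it. Starts with the snout in bore 1 (19.5 mm wide, 74 mm deep), can on the deck: draw it 72 mm straight up. All five are alike; 3 to 5 are present.
- solenoid2_mid (a point): Centre (half-way up) of solenoid 2, 128 mm tall, 0.16 kg: snout 18 mm thick and 72 mm long (foot 64 mm below this point), on it a steel can 32 mm across (8 to 50 mm above this point), then a connector block 18 x 22 x 14 mm; z up along it. Starts with the snout in bore 2 (19.5 mm wide, 74 mm deep), can on the deck: draw it 72 mm straight up. All five are alike; 3 to 5 are present.
- solenoid3_mid (a point): Centre (half-way up) of solenoid 3, 128 mm tall, 0.16 kg: snout 18 mm thick and 72 mm long (foot 64 mm below this point), on it a steel can 32 mm across (8 to 50 mm above this point), then a connector block 18 x 22 x 14 mm; z up along it. Starts with the snout in bore 3 (19.5 mm wide, 74 mm deep), can on the deck: draw it 72 mm straight up. All five are alike; 3 to 5 are present.
- solenoid4_mid (a point): Centre (half-way up) of solenoid 4, 128 mm tall, 0.16 kg: snout 18 mm thick and 72 mm long (foot 64 mm below this point), on it a steel can 32 mm across (8 to 50 mm above this point), then a connector block 18 x 22 x 14 mm; z up along it. Starts with the snout in bore 4 (19.5 mm wide, 74 mm deep), can on the deck: draw it 72 mm straight up. All five are alike; 3 to 5 are present.
- solenoid5_mid (a point): Centre (half-way up) of solenoid 5, 128 mm tall, 0.16 kg: snout 18 mm thick and 72 mm long (foot 64 mm below this point), on it a steel can 32 mm across (8 to 50 mm above this point), then a connector block 18 x 22 x 14 mm; z up along it. Starts with the snout in bore 5 (19.5 mm wide, 74 mm deep), can on the deck: draw it 72 mm straight up. All five are alike; 3 to 5 are present.
- spray_can: Spray can, 58 mm across, 200 mm tall, standing on the bench beyond the work; leave alone. Origin at the centre of its underside.
- spanner: Open-ended spanner 200 mm long lying at the right of the bench; leave alone.
- driver: Screwdriver 210 mm long lying on the bench beyond the valve body; leave alone.
- bore1 (a point): Centre of the mouth of bore 1, on the deck, at x = 0, y = -96 mm of the valve body, 95 mm above the bench.
- bore2 (a point): Centre of the mouth of bore 2, on the deck, at x = 0, y = -48 mm of the valve body, 95 mm above the bench.
- bore3 (a point): Centre of the mouth of bore 3, on the deck, at x = 0, y = 0 mm of the valve body, 95 mm above the bench.
- bore4 (a point): Centre of the mouth of bore 4, on the deck, at x = 0, y = 48 mm of the valve body, 95 mm above the bench.
- bore5 (a point): Centre of the mouth of bore 5, on the deck, at x = 0, y = 96 mm of the valve body, 95 mm above the bench.
Mind the look-alikes: they are no part of the job. What is shaped like the part that bears solenoid4_mid but green is not meant. What is shaped like the part that bears solenoid3_mid but pink is not meant.

How it is judged:
On the way, in this order (a step that is already met when the one before it is completed fails the run):
1. the selector lever rests in neutral (value of joint selector between 0.4 and 0.56 rad and velocity of joint selector between -0.2 and 0.2 rad/s), for 0.3 s.
2. every solenoid stands in the rack (y of solenoid1_mid in the frame of rack between -0.02 and 0.02 m and x of solenoid1_mid in the frame of rack between -0.125 and 0.125 m and z of solenoid1_mid in the frame of rack between 0.06 and 0.08 m and angle between each of solenoid1_mid, solenoid2_mid, solenoid3_mid, solenoid4_mid, solenoid5_mid's own z axis and vertical below 0.35 rad and linear speed of each of solenoid1, solenoid2, solenoid3, solenoid4, solenoid5 below 0.03 m/s and y of solenoid2_mid in the frame of rack between -0.02 and 0.02 m and x of solenoid2_mid in the frame of rack between -0.125 and 0.125 m and z of solenoid2_mid in the frame of rack between 0.06 and 0.08 m and y of solenoid3_mid in the frame of rack between -0.02 and 0.02 m and x of solenoid3_mid in the frame of rack between -0.125 and 0.125 m and z of solenoid3_mid in the frame of rack between 0.06 and 0.08 m and y of solenoid4_mid in the frame of rack between -0.02 and 0.02 m and x of solenoid4_mid in the frame of rack between -0.125 and 0.125 m and z of solenoid4_mid in the frame of rack between 0.06 and 0.08 m and y of solenoid5_mid in the frame of rack between -0.02 and 0.02 m and x of solenoid5_mid in the frame of rack between -0.125 and 0.125 m and z of solenoid5_mid in the frame of rack between 0.06 and 0.08 m), for 0.2 s.
At the end, for the whole second after the job is handed in: Every solenoid present stands at rest in the rack, foot on its base plate (centre 60-80 mm above the underside, within 20 mm of the row line, tilt under 0.35 rad); rack flat and still; selector at 0.40-0.56 rad (neutral); dust cap down more than 10 of its 12 mm (all of step 2 and value of joint selector between 0.4 and 0.56 rad and value of joint dust_cap above 0.01 m and linear speed of rack below 0.02 m/s and angle between rack's own z axis and vertical below 0.1 rad); the robot touches nothing.
It fails at once if the selector is out of neutral while a solenoid is out of its bore (drawn up more than about 35 mm) (not (value of joint selector between 0.4 and 0.56 rad) and (distance between solenoid1_mid and bore1 above 0.03 m or distance between solenoid2_mid and bore2 above 0.03 m or distance between solenoid3_mid and bore3 above 0.03 m or distance between solenoid4_mid and bore4 above 0.03 m or distance between solenoid5_mid and bore5 above 0.03 m)).
It fails at once if a bystander is pushed more than 30 mm (distance of any of spray_can, spanner, driver from where it was at the start of the episode above 0.03 m).
Of solenoid1, solenoid2, solenoid3, solenoid4, solenoid5 only 3 to 5 are there at a start; the rules pass over those that are not, and their reading is None.
At some moment in a run one of rack may be knocked a few centimetres aside while the robot is not near it.
It also fails if it takes over 210 s, if anything falls off the work surface, if the arm or the gripper's body presses on something with over 40 N, if the wrist force passes 120 N, or if a joint passes its speed limit or range.

ROBOT

A 7-joint arm with a two-finger parallel gripper is mounted at the origin on the work surface. World frame = base frame: x ahead of the robot, y to its left, z up, the work surface at z = 0. Lengths are in m, angles in rad, forces in N, time in s.
With the tool pointing down it reaches from about 0.4 to 0.875 m from the base axis. Payload 19.3 kg.
Tool frame: the origin (TCP) lies at the very end of the fingers, on their centre line; the grasp point (between the pads) lies 19 mm behind it; z points along the fingers, y is the direction in which the jaws open and shut (so a half turn about z gives the same grasp; the last joint's range is limited). The gripper opens to 85 mm and grips with 20 to 120 N. Pads are 22 mm wide; open, the fingers measure 114 mm over their backs; the gripper's body (76 mm by 85 mm) begins 54 mm behind the grasp point. The pads swing forward as they close: fully open they stand 13 mm farther back than shut.
Start: joints at [-1.295, 0.521, -0.036, 1.599, 0.021, 1.021, -0.113], TCP at [0.212, 0.588, 0.231] pointing down, gripper open.
Joint ranges: [-2.91, 2.91], [-0.3, 2.13], [-1.5, 1.42], [0.17, 2.43], [-1.26, 4.41], [0.16, 1.93], [-2.52, 2.52]. Speed limits (rad/s): [1.89, 1.89, 2.39, 2.39, 3.01, 3.01, 3.01].

INTERFACE

Orientations are given as [roll, pitch, yaw] about the fixed x, y, z axes, in that order (R = Rz(yaw) Ry(pitch) Rx(roll)).
In Python, from station import bot gives the robot as it stands.
- The arm moves only by the shell command python3 -m creep 'ROWS' [OPENING] [FORCE]. ROWS is JSON, a list of rows, each a list of 2 entries, a list of its own where there are three numbers: the shift along the tool's x, y, z in cm, then the turn about the tool's z in degrees. A call has 1 to 20 rows; each row shifts and turns the pose as measured when the row begins, along the tool's axes as they then stand; what a row does not reach is not made up. A row lasts 1/12 s, in which the tool goes at most 41.7 mm and 7.16 degrees, less where a joint would pass 70% of its speed; a pose out of reach is approached as far as the arm can. A call is refused whole if a number of a shift passes 4.17 or a number of a turn 7.16, either way. A call with a gripper value outside its range is refused whole. OPENING is the opening, from 0 (shut) to 1 (fully open), set as the call begins (- or left out, the last holds). The fingers move at their own pace and stop on an object; FORCE is the grip in N (left out, the last holds). Time passes only in rows, so rows that do not move let the fingers close. It gives the time, the measured TCP pose, the force and the opening at its end, in the units of the state.
- bot.observe(): the state, without advancing time (a new reading comes with each control period).
- bot.get_image(name): name is "side" or "top"; returns a dict with "frame" (480x640x3 uint8, red, green, blue), "fx", "fy", "cx", "cy" (pixels), "R" (3x3) and "t" (3): a world point X has camera coordinates R X + t. Camera axes: x right, y down, z forward; pixel columns grow to the right and rows downward; lengths in m; the calibration is good to about 2 mm. A picture is of the moment at which its call begins. There is no depth.
- bot.hand_in(): hands the job in, once; it reports no verdict.
The state is a dict: "t": time; "qpos": joint angles; "joint_vel": joint speeds; "joint_torque": joint torques, N m; "tcp_pos": TCP position; "tool_rot": TCP orientation; "contact_force": force on the tool from outside, world axes, zero at the start; "torque": the same for the moment, N m; "grip_width": finger opening in m.
Only numpy, scipy, OpenCV 4.12 (cv2) and the standard library are available. Lean on these libraries where they do the work, as an engineer would, in place of code of your own. Each camera call takes 0.05 s, during which the arm holds its last target.

## Working session

There is one attempt and no reset: what is moved stays moved. The work goes in short steps, Python scripts to look and compute and a shell command to move; the robot and the scene stay as the last step left them, time stands still between calls to the robot, and variables do not carry over. Pictures are saved under pics/ and viewed, and the job is handed in when it is done.

```bash
ls; mkdir -p pics; python3 - <<'E'
from station import bot
import cv2
s=bot.observe()
print(s)
for n in("side","top"):
    d=bot.get_image(n); cv2.imwrite(f"pics/{n}0.png",d["frame"][:,:,::-1])
    print(n,d["fx"],d["fy"],d["cx"],d["cy"],d["R"],d["t"])
E
```

```text
pics
{'t': 0.0, 'qpos': array([-1.29525278,  0.52200303, -0.03632656,  1.59997098,  0.02118021,
        1.02109448, -0.11281347]), 'joint_vel': array([ 1.11159334e-03,  4.21768631e-05,  5.74717973e-05,  3.66731839e-04,
       -1.12364680e-03, -2.01046800e-03, -1.42716395e-03]), 'joint_torque': array([ 1.10436758e-03, -9.27084875e+01,  1.98011287e+00, -3.69927871e+01,
        1.78329827e-02,  7.94697844e-03,  4.11960275e-05]), 'tcp_pos': array([0.21173077, 0.58770502, 0.23074584]), 'tool_rot': array([-3.14050263e+00,  6.05339529e-05,  2.79581395e+00]), 'contact_force': array([0.50517151, 1.07959145, 0.39704318]), 'torque': array([-0.03310859, -0.03425156,  0.01848849]), 'grip_width': 0.08542338815495147}
side 444.71199251791694 444.71199251791694 327.25539957621686 245.28689479287718 [[-0.94476764 -0.3276986   0.00526644]
 [-0.21887602  0.61890474 -0.75435417]
 [ 0.24394138 -0.7138421  -0.65644654]] [0.56950993 0.25458005 0.86631153]
top 440.25910963907495 440.25910963907495 315.08710132005206 240.7959760138304 [[-0.01250194 -0.99992065  0.00154812]
 [-0.98426246  0.01203321 -0.17630262]
 [ 0.17627    -0.00372788 -0.9843348 ]] [-0.02920378  0.63238376  1.02137682]
```

View pics/side0.png

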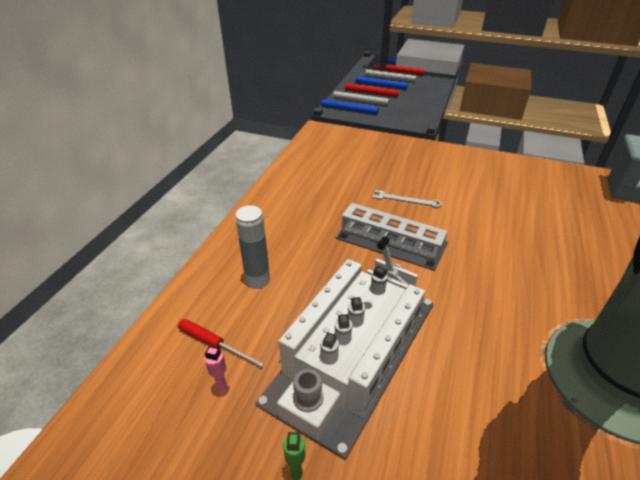

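View pics/top0.png

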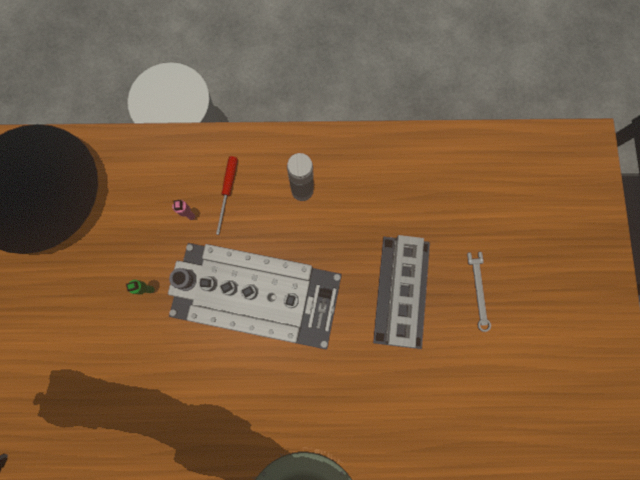

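```bash
cat > h.py <<'E'
from station import bot
import cv2, numpy as np, json
def img(n,name=None):
    d=bot.get_image(n)
    d["R"]=np.array(d["R"]);d["t"]=np.array(d["t"])
    if name: cv2.imwrite(f"pics/{name}.png",d["frame"][:,:,::-1])
    return d
def crop(d,x0,y0,x1,y1,k,name):
    c=d["frame"][y0:y1,x0:x1,::-1]
    c=cv2.resize(c,None,fx=k,fy=k,interpolation=cv2.INTER_CUBIC)
    for x in range((x0+19)//20*20,x1,20):
        cv2.putText(c,str(x),(int((x-x0)*k),10),0,.35,(0,255,255),1);cv2.line(c,(int((x-x0+.5)*k),12),(int((x-x0+.5)*k),20),(0,255,255),1)
    for y in range((y0+19)//20*20,y1,20):
        cv2.putText(c,str(y),(0,int((y-y0+.5)*k)),0,.35,(0,255,255),1)
    cv2.imwrite(f"pics/{name}.png",c)
def proj(d,X):
    X=np.atleast_2d(X); c=X@d["R"].T+d["t"]
    return np.c_[d["fx"]*c[:,0]/c[:,2]+d["cx"],d["fy"]*c[:,1]/c[:,2]+d["cy"]]
def back(d,uv,z):
    uv=np.atleast_2d(np.array(uv,float))
    r=np.c_[(uv[:,0]-d["cx"])/d["fx"],(uv[:,1]-d["cy"])/d["fy"],np.ones(len(uv))]@d["R"]
    C=-d["R"].T@d["t"]
    return C+r*((z-C[2])/r[:,2])[:,None]
def fr(x,y,yaw,P):
    P=np.atleast_2d(P);c,s=np.cos(yaw),np.sin(yaw)
    return np.c_[x+c*P[:,0]-s*P[:,1],y+s*P[:,0]+c*P[:,1],P[:,2]]
E
python3 - <<'E'
from h import *
t=img("top");s=img("side")
crop(t,160,230,350,355,4.2,"t1");crop(t,365,225,500,355,4.4,"t2")
crop(s,250,225,445,460,2.5,"s1")
E
```

```text
(no output)
```

View pics/t1.png

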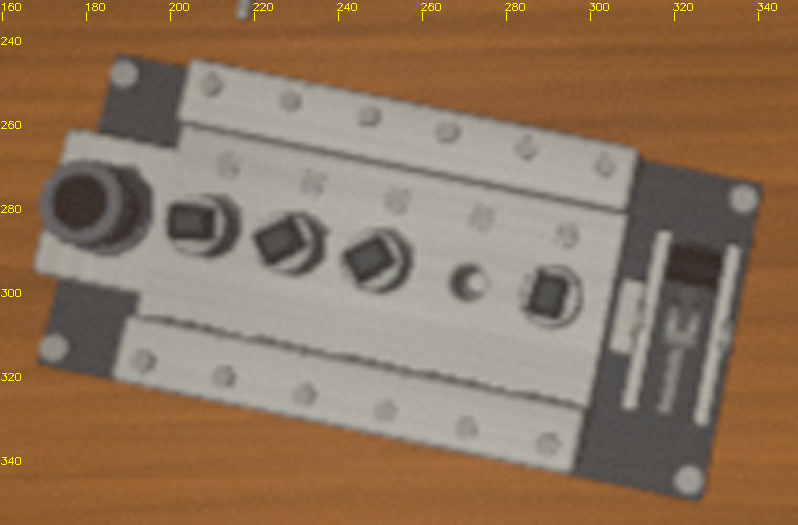

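View pics/t2.png

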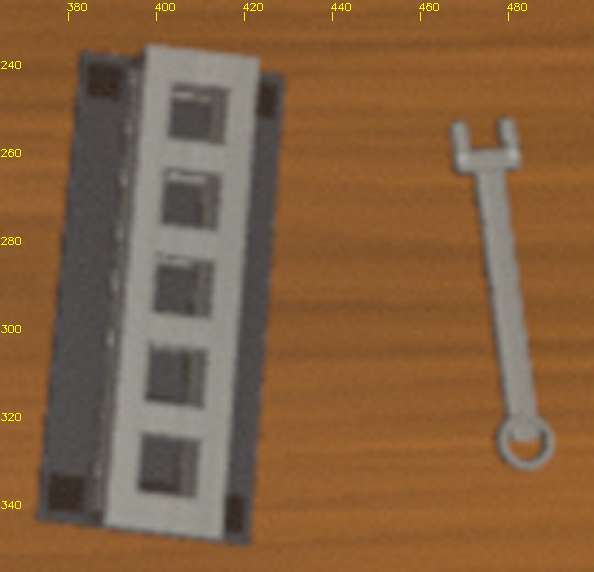

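View pics/s1.png

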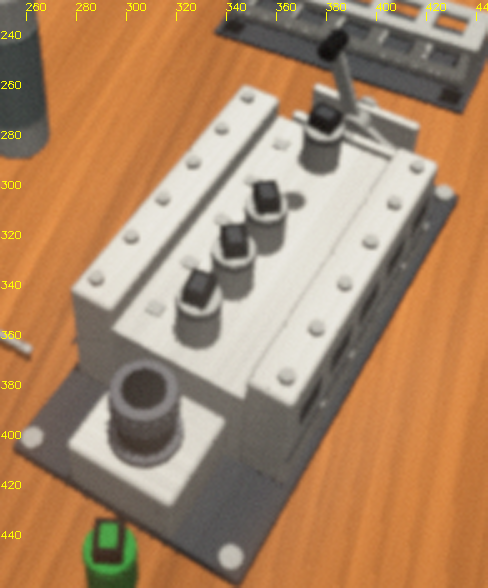

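```bash
cat > fit.py <<'E'
from h import *
from scipy.optimize import least_squares
t=img("top");s=img("side")
T=lambda u,v:(160+(u+.5)/4.2-.5,230+(v+.5)/4.2-.5)
S=lambda u,v:(250+(u+.5)/2.5-.5,225+(v+.5)/2.5-.5)
zp=.008
obs=[(t,T(118,55),(.095,.2,zp)),(t,T(762,183),(.095,-.2,zp)),(t,T(703,500),(-.095,-.2,zp)),(t,T(38,362),(-.095,.2,zp)),
(t,T(82,202),(0,.165,.116)),(t,T(190,222),(0,.096,.151)),(t,T(280,243),(0,.048,.151)),(t,T(369,258),(0,0,.151)),(t,T(549,297),(0,-.096,.151)),
(s,S(15,450),(.095,.2,zp)),(s,S(240,583),(-.095,.2,zp)),(s,S(457,195),(-.095,-.2,zp)),
(s,S(144,388),(0,.165,.116)),(s,S(323,116),(0,-.096,.151)),(s,S(267,195),(0,0,.151)),(s,S(235,237),(0,.048,.151)),(s,S(201,287),(0,.096,.151))]
f=lambda p:np.concatenate([ (proj(d,fr(*p,X))[0]-uv) for d,uv,X in obs])
r=least_squares(f,[.55,.1,-.2],loss="soft_l1")
print(r.x, np.round(f(r.x).reshape(-1,2),1).tolist())
# knob
p=r.x
for a in (0,.24,.48,.72,.96,1.2):
    K=(.082*np.sin(a-.6),-.168,.078+.082*np.cos(a-.6))
    print(a,proj(t,fr(*p,K)).round(1),proj(s,fr(*p,K)).round(1))
# rack
Q=lambda u,v:(365+(u+.5)/4.4-.5,225+(v+.5)/4.4-.5)
hs=[Q(200,114),Q(191,201),Q(185,287),Q(177,375),Q(169,466)]
B=back(t,hs,.060);print(B)
co=back(t,[Q(80,52),Q(285,75),Q(250,545),Q(38,520)],.006);print(co,co.mean(0))
E
python3 fit.py
```

```text
[ 0.50637181  0.11419224 -0.20875576] [[-0.7, -0.4], [-0.2, -0.5], [-0.5, -0.1], [-0.4, 0.4], [-0.9, -0.3], [-1.0, -0.5], [-1.0, -1.2], [-0.8, -0.5], [-0.7, -1.1], [-0.3, -1.4], [0.8, 0.4], [1.2, 0.1], [1.0, -0.1], [1.5, -2.0], [0.7, -2.2], [0.5, -1.4], [0.1, -2.4]]
0 [[318. 327.]] [[416.3 258.2]]
0.24 [[319.6 319. ]] [[408.9 251.9]]
0.48 [[321.3 310.1]] [[400.5 247. ]]
0.72 [[323.1 301.1]] [[391.7 243.7]]
0.96 [[324.7 292.5]] [[383.2 242.3]]
1.2 [[326.1 285. ]] [[375.3 242.7]]
[[ 0.60446274 -0.26750021  0.06      ]
 [ 0.55631501 -0.26012973  0.06      ]
 [ 0.50944849 -0.25453337  0.06      ]
 [ 0.46225571 -0.24789295  0.06      ]
 [ 0.41423236 -0.24128184  0.06      ]]
[[ 0.6502268  -0.21125976  0.006     ]
 [ 0.63513559 -0.33018098  0.006     ]
 [ 0.36903325 -0.29509726  0.006     ]
 [ 0.38413373 -0.17719808  0.006     ]] [ 0.50963234 -0.25343402  0.006     ]
```

```bash
cat > go.py <<'E'
# usage: python3 go.py x y z yaw : remaining shift in the tool axes (cm, turn deg)
import sys
from h import *
from scipy.spatial.transform import Rotation as Ro
s=bot.observe(); x,y,z,yaw=map(float,sys.argv[1:5])
R=Ro.from_euler("xyz",s["tool_rot"]).as_matrix()
dy=(yaw-s["tool_rot"][2]+np.pi/1)%(2*np.pi)-np.pi
print("turn about tool z deg",np.rad2deg(-dy).round(2))
D=np.array([x,y,z])-s["tcp_pos"]
print("shift now cm",(100*R.T@D).round(2))
R2=Ro.from_euler("xyz",[np.pi,0,yaw]).as_matrix()
print("shift after turn cm",(100*R2.T@D).round(2))
print(s["t"],s["tcp_pos"].round(4),s["tool_rot"].round(4),"F",s["contact_force"].round(1),"w",s["grip_width"].round(4),"q",s["qpos"].round(2))
E
cat > vb.py <<'E'
# valve/rack frame point -> world ; vb.py v|r x y z
import sys,json
from h import *
P=json.load(open("pose.json"))[sys.argv[1]]
print(fr(*P,[float(a) for a in sys.argv[2:5]]).round(4))
E
echo '{"v":[0.5064,0.1142,-0.2088],"r":[0.5095,-0.2540,-0.132]}'>pose.json
python3 vb.py v .0289 -.168 .138; python3 go.py .4999 -.0562 .20 1.362
```

```text
[[ 0.4998 -0.0561  0.138 ]]
turn about tool z deg 82.15
shift now cm [-48.93 -50.83   3.13]
shift after turn cm [-57.04  41.53   3.11]Traceback (most recent call last):
  File "go.py", line 13, in <module>
    print(s["t"],s["tcp_pos"].round(4),s["tool_rot"].round(4),"F",s["contact_force"].round(1),"w",s["grip_width"].round(4),"q",s["qpos"].round(2))
                                                                                                  ^^^^^^^^^^^^^^^^^^^^^
AttributeError: 'float' object has no attribute 'round'
```

```bash
python3 -m creep '[[[0,0,0],6.8],[[0,0,0],6.8],[[0,0,0],6.8],[[0,0,0],6.8],[[0,0,0],6.8],[[0,0,0],6.8],[[0,0,0],6.8],[[0,0,0],6.8],[[0,0,0],6.8],[[0,0,0],6.8],[[0,0,0],6.8],[[0,0,0],6.8]]' 0.6 30;  python3 go.py .4999 -.0562 .20 1.362
```

```text
t: 1.3
tcp_pos: [0.2119, 0.5874, 0.2306]
tool_rot: [-3.141, 0.001, 1.308]
contact_force: [0.4, 0.0, -0.7]
grip_width: 0.051
turn about tool z deg -3.1
shift now cm [-54.66  44.54   3.09]
shift after turn cm [-56.99  41.52   3.06]Traceback (most recent call last):
  File "go.py", line 13, in <module>
    print(s["t"],s["tcp_pos"].round(4),s["tool_rot"].round(4),"F",s["contact_force"].round(1),"w",s["grip_width"].round(4),"q",s["qpos"].round(2))
                                                                                                  ^^^^^^^^^^^^^^^^^^^^^
AttributeError: 'float' object has no attribute 'round'
```

```bash
sed -i 's/s\["grip_width"\].round(4)/round(float(s["grip_width"]),4)/' go.py; python3 -m creep '[[[0,0,0],-3.1],[[-2.9,2.1,0],0],[[-2.9,2.1,0],0],[[-2.9,2.1,0],0],[[-2.9,2.1,0],0],[[-2.9,2.1,0],0],[[-2.9,2.1,0],0],[[-2.9,2.1,0],0],[[-2.9,2.1,0],0],[[-2.9,2.1,0],0],[[-2.9,2.1,0],0],[[-2.9,2.1,0],0],[[-2.9,2.1,0],0],[[-2.9,2.1,0],0],[[-2.9,2.1,0],0],[[-2.9,2.1,0],0]]';  python3 go.py .4999 -.0562 .20 1.362
```

```text
t: 2.63
tcp_pos: [0.4296, 0.0802, 0.2295]
tool_rot: [-3.141, -0.005, 1.368]
contact_force: [2.0, 0.3, 0.1]
grip_width: 0.0509
turn about tool z deg 0.32
shift now cm [-11.96   9.64   2.89]
shift after turn cm [-11.89   9.7    2.95]
2.6333 [0.4296 0.0802 0.2295] [-3.141  -0.0045  1.3676] F [2.  0.3 0.1] w 0.0509 q [-0.75  0.25  0.52  2.09 -0.17  0.84 -0.33]
```

```bash
python3 -m creep '[[[-3,2.4,0],0],[[-3,2.4,0],0],[[-3,2.4,0],0],[[-2.5,2.0,0],0],[[0,0,0],0],[[0,0,0],0]]';  python3 go.py .4999 -.0562 .20 1.362
```

```text
t: 3.13
tcp_pos: [0.5003, -0.0659, 0.2298]
tool_rot: [3.138, -0.004, 1.36]
contact_force: [-0.0, 0.9, 1.1]
grip_width: 0.0509
turn about tool z deg -0.09
shift now cm [ 0.93 -0.25  2.98]
shift after turn cm [ 0.94 -0.24  2.98]
3.1333 [ 0.5003 -0.0659  0.2298] [ 3.1385 -0.0039  1.3604] F [-0.   0.9  1.1] w 0.0509 q [-0.41  0.38  0.55  1.94 -0.25  0.89  0.06]
```

```bash
python3 -m creep '[[[0.9,-0.2,1.5],0],[[0,0,1.5],0],[[0,0,0],0]]';  python3 go.py .4999 -.0562 .138 1.362; python3 - <<'E'
from h import *
t=img("top");s=img("side")
crop(t,260,230,370,350,4.5,"t3");crop(s,330,160,460,310,4,"s3")
E
```

```text
t: 3.38
tcp_pos: [0.5005, -0.0561, 0.1995]
tool_rot: [3.137, -0.005, 1.359]
contact_force: [-1.1, 0.1, -0.1]
grip_width: 0.0515
turn about tool z deg -0.17
shift now cm [-0.05 -0.08  6.15]
shift after turn cm [-0.02 -0.06  6.15]
3.3833 [ 0.5005 -0.0561  0.1995] [ 3.1369 -0.0047  1.3591] F [-1.1  0.1 -0.1] w 0.0515 q [-0.41  0.42  0.53  1.97 -0.29  0.82  0.07]
```

View pics/t3.png

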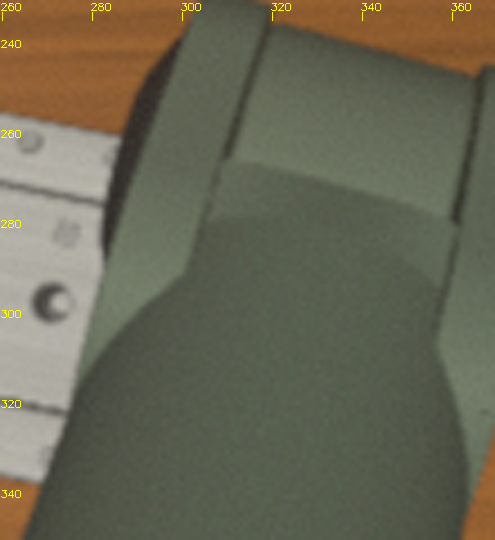

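View pics/s3.png

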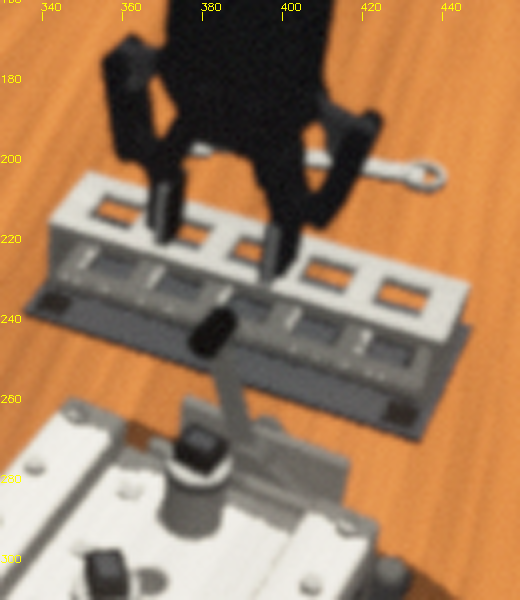

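The side view shows the fingertips at (369,217) and (396,227), straddling the knob at (382,243). I'll go down now.

```bash
python3 -m creep '[[[0,0,2],0],[[0,0,2],0],[[0,0,1.5],0],[[0,0,0.6],0],[[0,0,0],0]]';  python3 go.py .4999 -.0562 .138 1.362; python3 - <<'E'
from h import *
s=img("side")
crop(s,330,160,460,310,4,"s4")
E
```

```text
t: 3.9
tcp_pos: [0.5043, -0.0536, 0.1433]
tool_rot: [3.129, -0.008, 1.363]
contact_force: [-0.2, -0.3, -0.2]
grip_width: 0.051
turn about tool z deg 0.05
shift now cm [-0.34 -0.38  0.52]
shift after turn cm [-0.34 -0.38  0.53]
3.9 [ 0.5043 -0.0536  0.1433] [ 3.1289 -0.0083  1.363 ] F [-0.2 -0.3 -0.2] w 0.051 q [-0.36  0.5   0.47  2.02 -0.36  0.69  0.13]
```

View pics/s4.png

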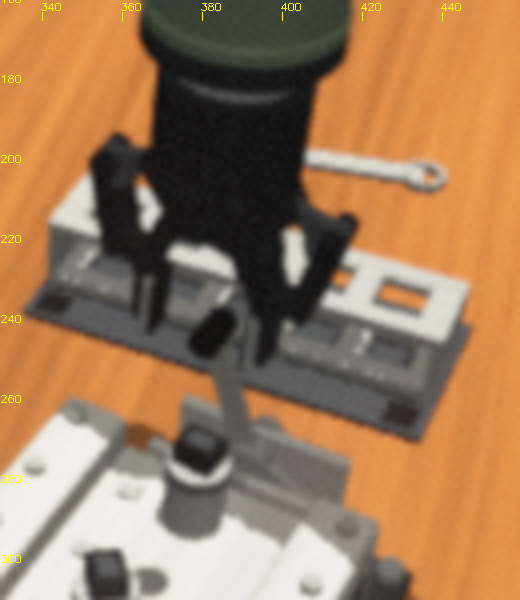

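```bash
python3 -m creep '[[[-0.3,-0.3,0.5],0],[[0,0,0],0],[[0,0,0],0],[[0,0,0],0],[[0,0,0],0],[[0,0,0],0],[[0,0,0],0]]' 0.1 25;  python3 go.py .4999 -.0562 .138 1.362; python3 vb.py v -.0098 -.168 .138
```

```text
t: 4.53
tcp_pos: [0.4979, -0.0551, 0.1425]
tool_rot: [3.132, -0.011, 1.363]
contact_force: [-0.5, 0.2, -6.5]
grip_width: 0.0193
turn about tool z deg 0.07
shift now cm [-0.07  0.21  0.45]
shift after turn cm [-0.06  0.22  0.45]
4.5333 [ 0.4979 -0.0551  0.1425] [ 3.1324 -0.0113  1.3633] F [-0.5  0.2 -6.5] w 0.0193 q [-0.35  0.49  0.47  2.03 -0.36  0.68  0.14]
[[ 0.462  -0.0481  0.138 ]]
```

```bash
python3 -m creep '[[[0,-0.6,0],0],[[0,-0.6,0],0],[[0,-0.6,-0.1],0],[[0,-0.6,-0.1],0],[[0,-0.6,0],0],[[0,-0.5,0],0],[[0,0,0],0]]';  python3 go.py .462 -.0481 .142 1.362
```

```text
t: 5.12
tcp_pos: [0.4738, -0.0498, 0.1502]
tool_rot: [3.103, -0.014, 1.362]
contact_force: [4.1, -2.1, -18.2]
grip_width: 0.0166
turn about tool z deg 0.01
shift now cm [-0.09 -1.22  0.78]
shift after turn cm [-0.07 -1.19  0.82]
5.1167 [ 0.4738 -0.0498  0.1502] [ 3.1034 -0.0137  1.3621] F [  4.1  -2.1 -18.2] w 0.0166 q [-0.39  0.43  0.48  2.11 -0.35  0.63  0.12]
```

```bash
python3 -m creep '[[[0,0,0],0],[[0,0,0],0],[[0,0,0],0],[[0,0,0],0]]' 0.55;  python3 go.py .462 -.0481 .142 1.362;python3 - <<'E'
from h import *
s=img("side")
crop(s,330,160,460,310,4,"s5")
E
```

```text
t: 5.45
tcp_pos: [0.4736, -0.0497, 0.1504]
tool_rot: [3.104, -0.014, 1.362]
contact_force: [0.3, 0.4, 0.2]
grip_width: 0.0468
turn about tool z deg 0.02
shift now cm [-0.1 -1.2  0.8]
shift after turn cm [-0.08 -1.17  0.84]
5.45 [ 0.4736 -0.0497  0.1504] [ 3.1039 -0.0138  1.3624] F [0.3 0.4 0.2] w 0.0468 q [-0.39  0.43  0.48  2.11 -0.35  0.63  0.12]
```

View pics/s5.png

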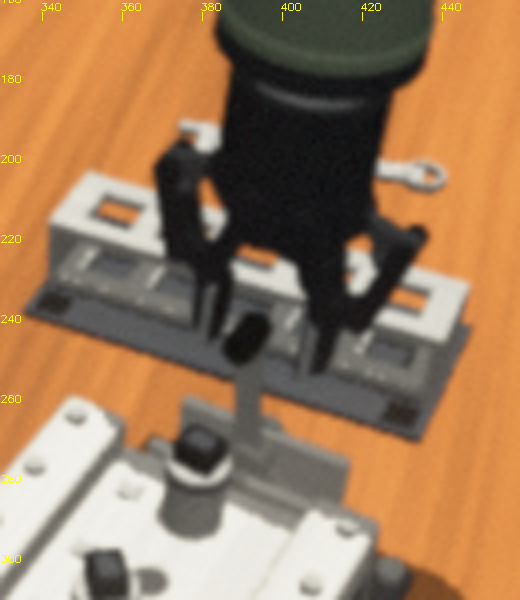

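```bash
python3 -m creep '[[[0,0,0.6],0],[[0,-0.5,0],0],[[0,-0.5,0],0],[[0,-0.5,0],0],[[0,-0.4,0],0]]';  python3 go.py .456 -.0466 .144 1.362;python3 - <<'E'
from h import *
s=img("side")
crop(s,330,160,460,310,4,"s6")
E
```

```text
t: 5.92
tcp_pos: [0.4576, -0.0463, 0.1438]
tool_rot: [3.097, -0.014, 1.362]
contact_force: [0.5, -1.0, 0.4]
grip_width: 0.0471
turn about tool z deg -0.02
shift now cm [-0.06 -0.15 -0.03]
shift after turn cm [-0.06 -0.15 -0.02]
5.9167 [ 0.4576 -0.0463  0.1438] [ 3.0968 -0.0138  1.3617] F [ 0.5 -1.   0.4] w 0.0471 q [-0.4   0.42  0.48  2.16 -0.35  0.59  0.12]
```

View pics/s6.png

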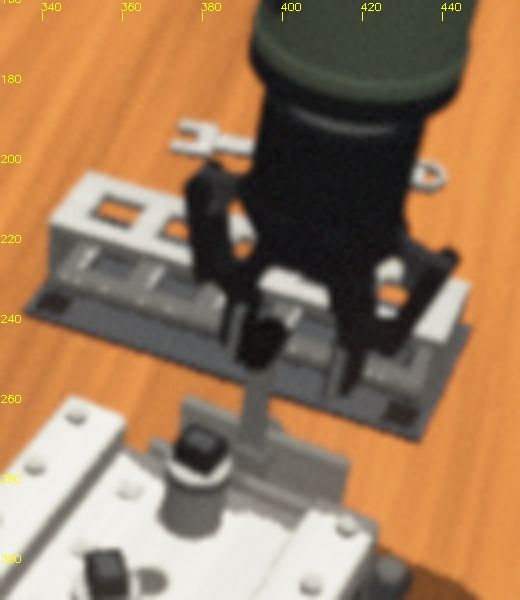

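```bash
python3 -m creep '[[[0,-0.4,0],0],[[0,-0.2,0],0],[[0,0,0],0]]';  python3 go.py .456 -.0466 .144 1.362;python3 - <<'E'
from h import *
s=img("side")
crop(s,330,160,460,310,4,"s7")
E
```

```text
t: 6.22
tcp_pos: [0.4486, -0.0445, 0.143]
tool_rot: [3.1, -0.014, 1.362]
contact_force: [-0.5, 0.9, 0.6]
grip_width: 0.0466
turn about tool z deg -0.01
shift now cm [-0.05  0.77 -0.07]
shift after turn cm [-0.05  0.76 -0.1 ]
6.2167 [ 0.4486 -0.0445  0.143 ] [ 3.1003 -0.0138  1.3618] F [-0.5  0.9  0.6] w 0.0466 q [-0.41  0.41  0.48  2.18 -0.35  0.58  0.12]
```

View pics/s7.png

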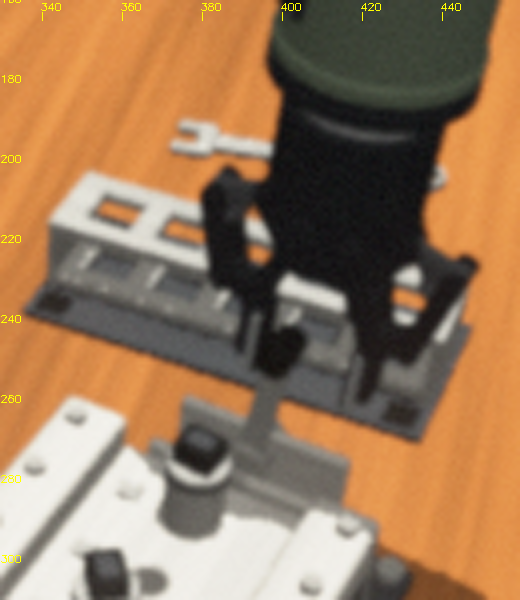

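The knob is at (399.5,247), against a predicted (400.5,247) for neutral. Next I'll back off and rise, then go to solenoid 1.

```bash
python3 -m creep '[[[0,0.5,0],0],[[0,0,-1.2],0],[[0,0,-1.5],0],[[0,0,-1.5],0],[[0,0,-1],0],[[0,0,0],0]]';python3 vb.py v 0 -.096 .103;  python3 go.py .4865 .0203 .19 1.362;python3 - <<'E'
from h import *
s=img("side")
crop(s,330,160,460,310,4,"s8")
E
```

```text
t: 6.77
tcp_pos: [0.4528, -0.0467, 0.1966]
tool_rot: [3.103, -0.012, 1.361]
contact_force: [1.1, 0.3, 0.6]
grip_width: 0.0469
[[0.4865 0.0203 0.103 ]]
turn about tool z deg -0.04
shift now cm [7.24 1.87 0.82]
shift after turn cm [7.25 1.9  0.66]
6.7667 [ 0.4528 -0.0467  0.1966] [ 3.1026 -0.0119  1.3613] F [1.1 0.3 0.6] w 0.0469 q [-0.47  0.32  0.55  2.12 -0.26  0.72  0.04]
```

View pics/s8.png

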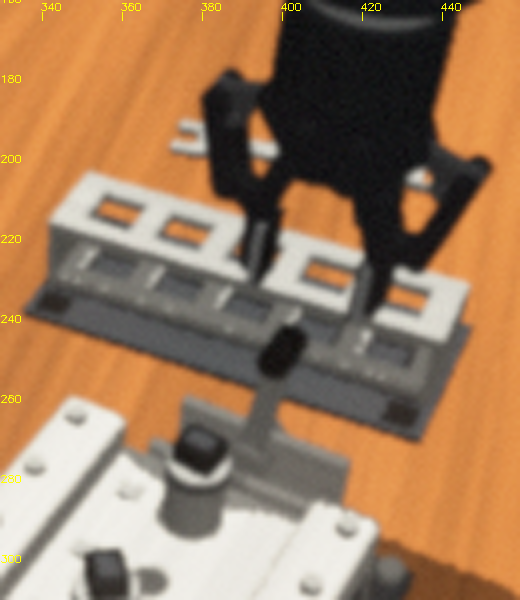

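Lever free and resting in neutral. Now solenoid 1, the steel one with a black block at side (379,268). The green and pink look-alikes stand on the bench, away from the body.

```bash
python3 -m creep '[[[1.8,0.5,0],0],[[1.8,0.5,0],0],[[1.8,0.5,0],0],[[1.8,0.4,0.5],0],[[0,0,0],0],[[0,0,0],0]]' 0.62;  python3 go.py .4865 .0203 .19 1.362
```

```text
t: 7.32
tcp_pos: [0.4878, 0.0224, 0.1883]
tool_rot: [3.106, -0.011, 1.36]
contact_force: [-0.4, -0.3, -0.1]
grip_width: 0.0527
turn about tool z deg -0.09
shift now cm [-0.23 -0.08 -0.18]
shift after turn cm [-0.24 -0.09 -0.17]
7.3167 [0.4878 0.0224 0.1883] [ 3.1056 -0.0106  1.3604] F [-0.4 -0.3 -0.1] w 0.0527 q [-0.58  0.39  0.52  2.05 -0.29  0.74 -0.09]
```

```bash
python3 -m creep '[[[-0.2,-0.1,1.2],0],[[0,0,1.5],0],[[0,0,1.5],0],[[0,0,1],0],[[0,0,0],0],[[0,0,0],0]]' ;  python3 go.py .4865 .0203 .103 1.362;python3 - <<'E'
from h import *
s=img("side")
crop(s,330,180,460,330,4,"s9")
E
```

```text
t: 7.82
tcp_pos: [0.4869, 0.0177, 0.1317]
tool_rot: [3.108, -0.008, 1.358]
contact_force: [-0.6, -1.0, 0.5]
grip_width: 0.0528
turn about tool z deg -0.22
shift now cm [ 0.22 -0.19  2.87]
shift after turn cm [ 0.25 -0.1   2.87]
7.8167 [0.4869 0.0177 0.1317] [ 3.1083 -0.0084  1.3582] F [-0.6 -1.   0.5] w 0.0528 q [-0.51  0.48  0.46  2.09 -0.36  0.61 -0.01]
```

View pics/s9.png

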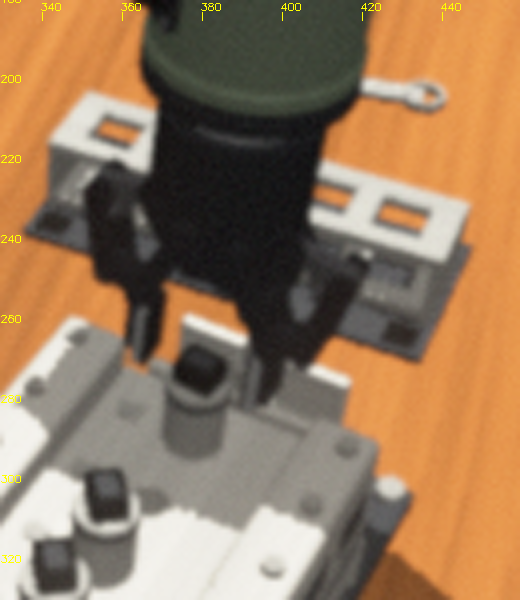

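Fingertips at (365,268) and (395,279) are straddling the can at (378,272). I'll go on down and grip.

```bash
python3 -m creep '[[[0.2,-0.2,1],0],[[0,0,1],0],[[0,0,0.7],0],[[0,0,0],0]]' ;  python3 go.py .4865 .0203 .103 1.362
```

```text
t: 8.2
tcp_pos: [0.487, 0.0204, 0.1037]
tool_rot: [3.106, -0.01, 1.358]
contact_force: [0.4, 0.1, -0.9]
grip_width: 0.0529
turn about tool z deg -0.21
shift now cm [-0.02 -0.05  0.07]
shift after turn cm [-0.02 -0.05  0.07]
8.2 [0.487  0.0204 0.1037] [ 3.1058 -0.0099  1.3583] F [ 0.4  0.1 -0.9] w 0.0529 q [-0.48  0.53  0.41  2.11 -0.4   0.54  0.02]
```

```bash
python3 -m creep '[[[0,0,0],0],[[0,0,0],0],[[0,0,0],0],[[0,0,0],0],[[0,0,0],0],[[0,0,0],0]]' 0.2 30;  python3 go.py .4865 .0203 .103 1.362
```

```text
t: 8.7
tcp_pos: [0.4862, 0.0204, 0.1038]
tool_rot: [3.108, -0.01, 1.358]
contact_force: [-0.1, 0.5, -1.1]
grip_width: 0.0313
turn about tool z deg -0.22
shift now cm [-0.    0.03  0.08]
shift after turn cm [0.   0.03 0.08]
8.7 [0.4862 0.0204 0.1038] [ 3.1078 -0.0098  1.3582] F [-0.1  0.5 -1.1] w 0.0313 q [-0.48  0.53  0.41  2.11 -0.4   0.54  0.02]
```

```bash
python3 -m creep '[[[0,0,-0.8],0],[[0,0,-0.8],0],[[0,0,-0.8],0],[[0,0,-0.8],0],[[0,0,0],0]]' - 40;  python3 go.py .4865 .0203 .27 1.362
```

```text
t: 9.12
tcp_pos: [0.4857, 0.0201, 0.1398]
tool_rot: [3.106, -0.01, 1.358]
contact_force: [-0.2, 0.2, -0.4]
grip_width: 0.0311
turn about tool z deg -0.24
shift now cm [  0.17   0.53 -13.01]
shift after turn cm [  0.04   0.07 -13.02]
9.1167 [0.4857 0.0201 0.1398] [ 3.1061 -0.0101  1.3578] F [-0.2  0.2 -0.4] w 0.0311 q [-0.52  0.47  0.47  2.09 -0.36  0.62 -0.03]
```

```bash
python3 -m creep '[[[0,0.05,-1],0],[[0,0,-1],0],[[0,0,-1],0],[[0,0.1,-1],0],[[0,0,0],0]]';  python3 go.py .4865 .0203 .27 1.362;python3 - <<'E'
from h import *
s=img("side")
crop(s,330,140,460,290,4,"s10")
E
```

```text
t: 9.53
tcp_pos: [0.4857, 0.0198, 0.184]
tool_rot: [3.105, -0.011, 1.358]
contact_force: [0.5, 0.3, -1.0]
grip_width: 0.0314
turn about tool z deg -0.22
shift now cm [ 0.16  0.39 -8.59]
shift after turn cm [ 0.07  0.07 -8.6 ]
9.5333 [0.4857 0.0198 0.184 ] [ 3.1048 -0.011   1.3581] F [ 0.5  0.3 -1. ] w 0.0314 q [-0.57  0.39  0.52  2.06 -0.29  0.72 -0.08]
```

View pics/s10.png

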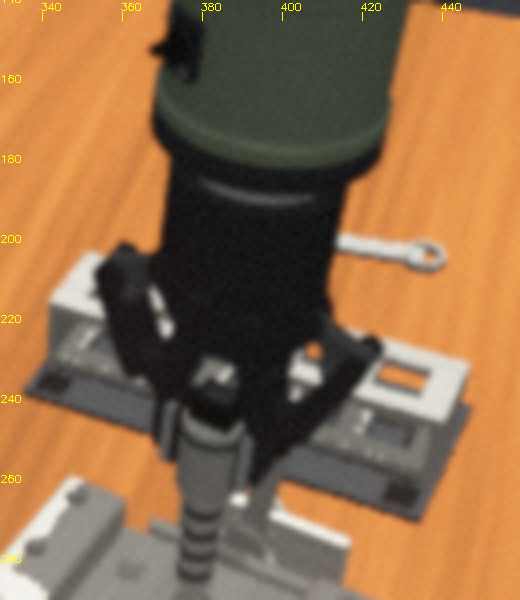

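```bash
python3 -m creep '[[[0,0.1,-2],0],[[0,0.1,-2],0],[[0,0.1,-2],0],[[0,0.1,-2],0],[[0,0,-0.5],0],[[0,0,0],0],[[0,0,0],7],[[0,0,0],7],[[0,0,0],7],[[0,0,0],7],[[0,0,0],7],[[0,0,0],7],[[0,0,0],7],[[0,0,0],7],[[0,0,0],7],[[0,0,0],7],[[0,0,0],7],[[0,0,0],7]]'; python3 vb.py r .096 0 .27; python3 go.py .6046 -.2666 .27 -.132
```

```text
t: 11.08
tcp_pos: [0.4788, 0.0191, 0.2548]
tool_rot: [3.141, -0.022, -0.139]
contact_force: [-0.1, -0.2, -2.3]
grip_width: 0.0313
[[ 0.6047 -0.2666  0.27  ]]
turn about tool z deg -0.39
shift now cm [16.44 26.56 -1.14]
shift after turn cm [16.23 26.67 -1.52]
11.0833 [0.4788 0.0191 0.2548] [ 3.1408 -0.0215 -0.1388] F [-0.1 -0.2 -2.3] w 0.0313 q [-0.9   0.38  0.96  1.99 -0.38  0.94 -1.46]
```

```bash
python3 -m creep '[[[0,0,-1.5],0],[[0,0,-1.5],0],[[1.5,2.4,0],0],[[1.5,2.4,0],0],[[1.5,2.4,0],0],[[1.5,2.4,0],0],[[1.5,2.4,0],0],[[1.5,2.4,0],0],[[1.5,2.4,0],0],[[1.5,2.4,0],0],[[1.5,2.4,0],0],[[1.5,2.4,0],0],[[0.8,1,0],0],[[0,0,0],0],[[0,0,0],0]]'; python3 go.py .6046 -.2666 .20 -.132;python3 - <<'E'
from h import *
s=img("side")
crop(s,300,60,460,280,2.7,"s11")
t=img("top");crop(t,280,180,440,360,3.3,"t11")
E
```

```text
t: 12.33
tcp_pos: [0.5985, -0.2585, 0.2626]
tool_rot: [3.135, 0.004, -0.138]
contact_force: [-0.5, 0.4, -1.5]
grip_width: 0.031
turn about tool z deg -0.34
shift now cm [0.74 0.68 6.27]
shift after turn cm [0.71 0.72 6.26]
12.3333 [ 0.5985 -0.2585  0.2626] [ 3.1349  0.004  -0.1379] F [-0.5  0.4 -1.5] w 0.031 q [-0.17  0.67  0.82  1.51 -0.51  1.18 -0.97]
```

View pics/s11.png

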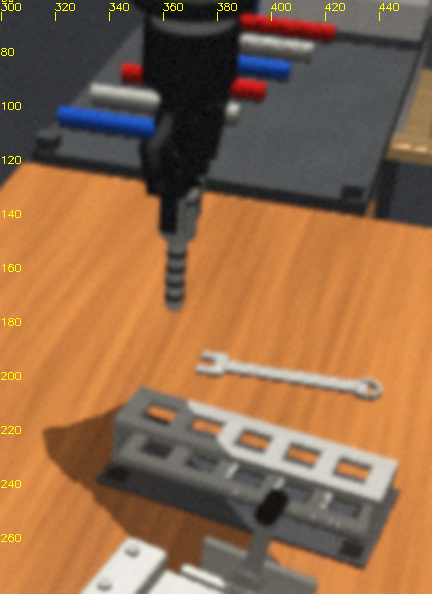

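View pics/t11.png

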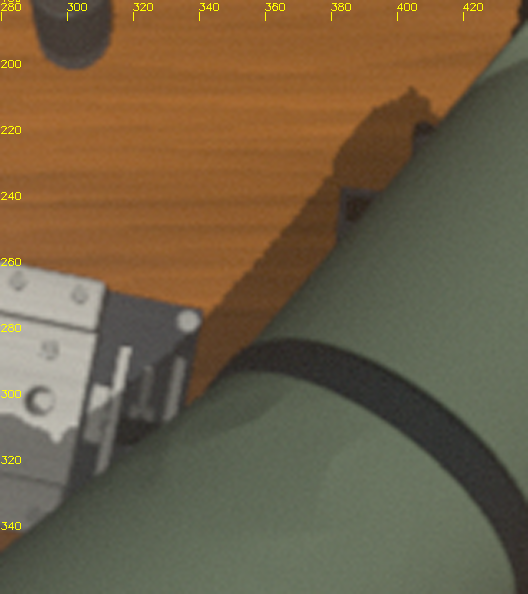

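```bash
cat > chk.py <<'E'
# overlay: rack holes (from pose.json) and predicted foot, on a side crop
import sys
from h import *
P=json.load(open("pose.json"))["r"]; n=sys.argv[1]; x0,y0,x1,y1=map(int,sys.argv[2:6]);k=float(sys.argv[6])
s=img("side"); o=bot.observe(); f=s["frame"]
hol=[(hx+a,b,.06) for hx in(-.096,-.048,0,.048,.096) for a,b in((-.015,-.015),(-.015,.015),(.015,.015),(.015,-.015))]
pts=proj(s,fr(*P,np.array(hol)))
crop(s,x0,y0,x1,y1,k,n); c=cv2.imread(f"pics/{n}.png")
q=((pts-[x0,y0]+.5)*k).astype(int).reshape(-1,4,2)
cv2.polylines(c,list(q),True,(255,0,255),1)
from scipy.spatial.transform import Rotation as Ro
R=Ro.from_euler("xyz",o["tool_rot"]).as_matrix()
foot=o["tcp_pos"]+R@[0,0,float(sys.argv[7]) if len(sys.argv)>7 else .081]
u=(proj(s,foot)[0]-[x0,y0]+.5)*k; cv2.drawMarker(c,tuple(int(a) for a in u),(0,255,0),0,12,1)
cv2.imwrite(f"pics/{n}.png",c)
E
python3 chk.py s12 330 120 450 280 4.5
```

View pics/s12.png

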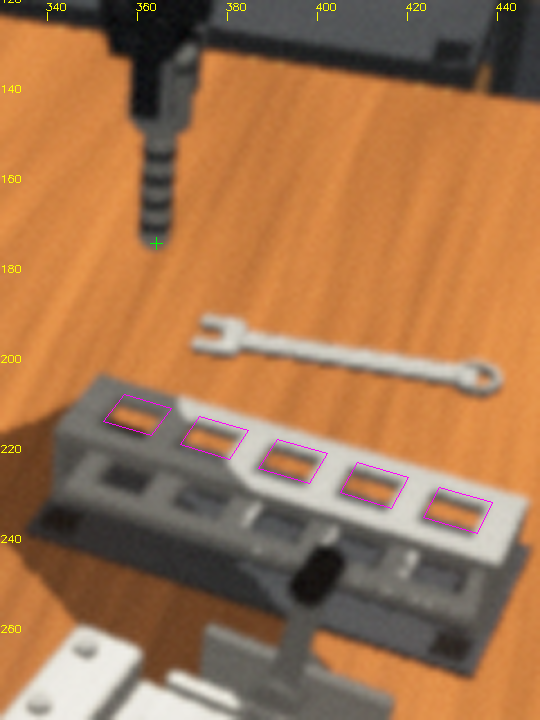

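```bash
python3 -m creep '[[[0.7,0.7,1],-0.3],[[0,0,2],0],[[0,0,2],0],[[0,0,2],0],[[0,0,1.5],0],[[0,0,1],0],[[0,0,0],0],[[0,0,0],0]]'; python3 go.py .6046 -.2666 .16 -.132
```

```text
t: 13.15
tcp_pos: [0.6077, -0.2606, 0.1626]
tool_rot: [3.138, -0.0, -0.121]
contact_force: [-1.1, -1.3, -0.9]
grip_width: 0.0308
turn about tool z deg 0.66
shift now cm [-0.24  0.63  0.27]
shift after turn cm [-0.23  0.63  0.26]
13.15 [ 0.6077 -0.2606  0.1626] [ 3.1379e+00 -4.0000e-04 -1.2060e-01] F [-1.1 -1.3 -0.9] w 0.0308 q [-0.12  0.78  0.74  1.59 -0.59  1.01 -0.9 ]
```

```bash
python3 -m creep '[[[-0.2,0.6,0.2],0.6],[[0,0,0],0],[[0,0,0],0]]'; python3 go.py .6046 -.2666 .12 -.132; python3 chk.py s13 330 120 450 280 4.5
```

```text
t: 13.4
tcp_pos: [0.6057, -0.267, 0.1623]
tool_rot: [3.138, -0.003, -0.131]
contact_force: [1.4, 0.7, -1.7]
grip_width: 0.0309
turn about tool z deg 0.05
shift now cm [-0.13 -0.04  4.23]
shift after turn cm [-0.12 -0.02  4.23]
13.4 [ 0.6057 -0.267   0.1623] [ 3.1375e+00 -2.7000e-03 -1.3120e-01] F [ 1.4  0.7 -1.7] w 0.0309 q [-0.11  0.78  0.74  1.59 -0.59  1.   -0.9 ]
```

View pics/s13.png

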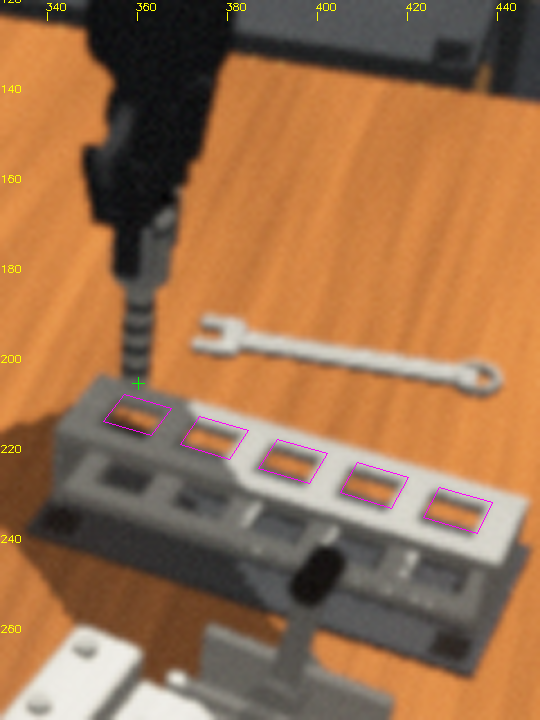

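```bash
python3 -m creep '[[[-0.1,0,0.8],0],[[0,0,0.8],0],[[0,0,0.8],0],[[0,0,0.8],0],[[0,0,0.8],0],[[0,0,0],0]]'; python3 go.py .6046 -.2666 .09 -.132
```

```text
t: 13.95
tcp_pos: [0.605, -0.2672, 0.1189]
tool_rot: [3.138, -0.004, -0.131]
contact_force: [-0.4, 0.9, -1.6]
grip_width: 0.0312
turn about tool z deg 0.04
shift now cm [-0.06 -0.06  2.89]
shift after turn cm [-0.04 -0.05  2.89]
13.95 [ 0.605  -0.2672  0.1189] [ 3.1375 -0.0043 -0.1312] F [-0.4  0.9 -1.6] w 0.0312 q [-0.09  0.83  0.7   1.62 -0.63  0.93 -0.87]
```

```bash
python3 -m creep '[[[0,0,0.8],0],[[0,0,0.8],0],[[0,0,0.8],0],[[0,0,0.4],0],[[0,0,0],0]]'; python3 go.py .6046 -.2666 .09 -.132;python3 chk.py s14 330 120 450 280 4.5
```

```text
t: 14.37
tcp_pos: [0.6048, -0.2673, 0.087]
tool_rot: [3.138, -0.003, -0.131]
contact_force: [0.1, 0.3, -1.6]
grip_width: 0.031
turn about tool z deg 0.04
shift now cm [-0.03 -0.06 -0.3 ]
shift after turn cm [-0.03 -0.06 -0.3 ]
14.3667 [ 0.6048 -0.2673  0.087 ] [ 3.1375e+00 -3.1000e-03 -1.3130e-01] F [ 0.1  0.3 -1.6] w 0.031 q [-0.08  0.86  0.67  1.63 -0.66  0.88 -0.85]
```

View pics/s14.png

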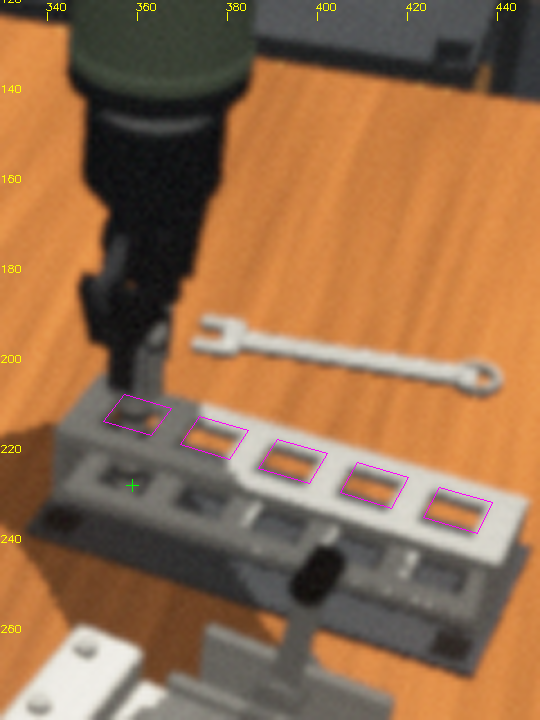

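```bash
python3 -m creep '[[[0,0,0.1],0],[[0,0,0],0]]'; python3 -m creep '[[[0,0,0],0],[[0,0,0],0],[[0,0,0],0],[[0,0,0],0],[[0,0,-0.5],0],[[0,0,-1],0],[[0,0,-1.5],0],[[0,0,-2],0],[[0,0,-2],0],[[0,0,-2],0],[[0,0,0],0]]' 0.6;python3 go.py .6046 -.2666 .2 -.132;python3 chk.py s15 330 120 450 280 4.5
```

```text
t: 14.58
tcp_pos: [0.6051, -0.2676, 0.0867]
tool_rot: [3.137, -0.004, -0.131]
contact_force: [0.3, -0.8, -1.0]
grip_width: 0.0312
t: 15.5
tcp_pos: [0.6048, -0.268, 0.1863]
tool_rot: [3.136, -0.006, -0.132]
contact_force: [1.5, -0.6, 0.3]
grip_width: 0.051
turn about tool z deg -0.03
shift now cm [-0.03 -0.13 -1.37]
shift after turn cm [-0.04 -0.14 -1.37]
15.5 [ 0.6048 -0.268   0.1863] [ 3.136  -0.0061 -0.1324] F [ 1.5 -0.6  0.3] w 0.051 q [-0.12  0.75  0.76  1.57 -0.57  1.04 -0.91]
```

View pics/s15.png

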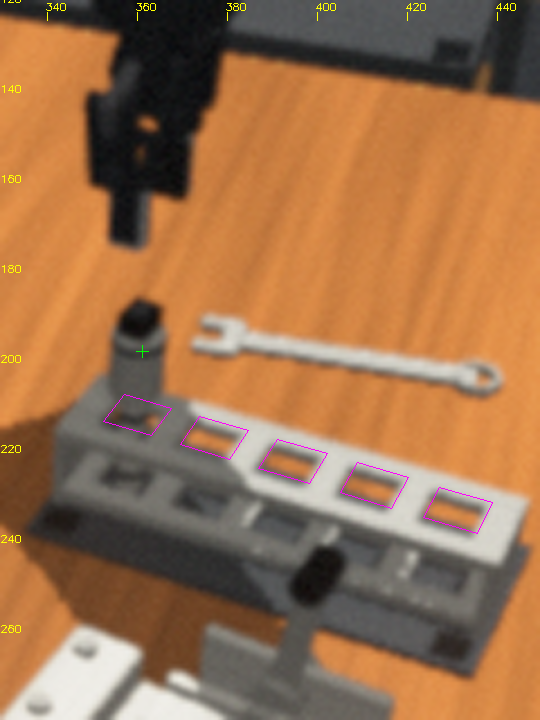

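```bash
python3 go.py .5064 .1142 .23 -.132|sed -n 2p; python3 -m creep '[[[0,0,-2],0],[[0,0,-2],0],[[-0.5,-2.6,0],0],[[-0.5,-2.6,0],0],[[-0.5,-2.6,0],0],[[-0.5,-2.6,0],0],[[-0.5,-2.6,0],0],[[-0.5,-2.6,0],0],[[-0.5,-2.6,0],0],[[-0.5,-2.6,0],0],[[-0.5,-2.6,0],0],[[-0.5,-2.6,0],0],[[-0.5,-2.6,0],0],[[-0.5,-2.6,0],0],[[-0.5,-2.6,0],0],[[0,0,0],0]]'; python3 go.py .5064 .1142 .22 1.362
```

```text
shift now cm [-14.73 -36.53  -4.79]
t: 16.88
tcp_pos: [0.5792, 0.0916, 0.222]
tool_rot: [3.136, 0.001, -0.137]
contact_force: [0.5, 0.8, -0.6]
grip_width: 0.0511
turn about tool z deg -85.88
shift now cm [-7.52 -1.25  0.2 ]
shift after turn cm [ 0.7  -7.59  0.2 ]
16.8833 [0.5792 0.0916 0.222 ] [ 3.1364e+00  1.4000e-03 -1.3680e-01] F [ 0.5  0.8 -0.6] w 0.0511 q [-0.82  0.62  0.86  1.74 -0.54  1.03 -1.47]
```

```bash
python3 -m creep '[[[-2.5,-0.4,0],0],[[-2.5,-0.4,0],0],[[-2.5,-0.4,0],0],[[0,0,0],0],[[0,0,0],-7.1],[[0,0,0],-7.1],[[0,0,0],-7.1],[[0,0,0],-7.1],[[0,0,0],-7.1],[[0,0,0],-7.1],[[0,0,0],-7.1],[[0,0,0],-7.1],[[0,0,0],-7.1],[[0,0,0],-7.1],[[0,0,0],-7.1],[[0,0,0],-7.1],[[0,0,0],0]]'; python3 go.py .5064 .1142 .18 1.362
```

```text
t: 18.3
tcp_pos: [0.5002, 0.1143, 0.2193]
tool_rot: [-3.135, 0.009, 1.374]
contact_force: [-0.5, -0.7, 1.0]
grip_width: 0.0511
turn about tool z deg 0.71
shift now cm [0.14 0.63 3.93]
shift after turn cm [0.11 0.61 3.93]
18.3 [0.5002 0.1143 0.2193] [-3.1354  0.009   1.3744] F [-0.5 -0.7  1. ] w 0.0511 q [-0.72  0.4   0.5   1.92 -0.23  0.89 -0.3 ]
```

```bash
python3 -m creep '[[[0.1,0.6,1],0.7],[[0,0,1.5],0],[[0,0,1],0],[[0,0,0],0],[[0,0,0],0]]'; python3 go.py .5064 .1142 .103 1.362; python3 - <<'E'
from h import *
s=img("side");crop(s,290,160,420,350,3,"s16")
E
```

```text
t: 18.72
tcp_pos: [0.5073, 0.1128, 0.1811]
tool_rot: [-3.136, 0.01, 1.342]
contact_force: [0.2, 0.1, -0.5]
grip_width: 0.0512
turn about tool z deg -1.15
shift now cm [ 0.19 -0.07  7.81]
shift after turn cm [ 0.11 -0.11  7.81]
18.7167 [0.5073 0.1128 0.1811] [-3.1355  0.0096  1.342 ] F [ 0.2  0.1 -0.5] w 0.0512 q [-0.69  0.47  0.48  1.94 -0.28  0.81 -0.29]
```

View pics/s16.png

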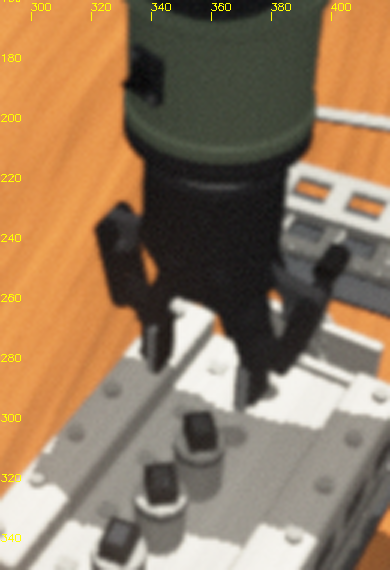

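```bash
python3 -m creep '[[[0.1,-0.1,1],-1.1],[[0,0,1.5],0],[[0,0,1.5],0],[[0,0,0],0],[[0,0,0],0]]'; python3 go.py .5064 .1142 .103 1.362
```

```text
t: 19.18
tcp_pos: [0.5069, 0.1148, 0.1399]
tool_rot: [-3.138, 0.008, 1.364]
contact_force: [-0.4, 1.0, 0.8]
grip_width: 0.0514
turn about tool z deg 0.11
shift now cm [-0.04 -0.02  3.69]
shift after turn cm [-0.07 -0.03  3.69]
19.1833 [0.5069 0.1148 0.1399] [-3.1376  0.0079  1.364 ] F [-0.4  1.   0.8] w 0.0514 q [-0.66  0.53  0.43  1.97 -0.32  0.72 -0.24]
```

```bash
python3 -m creep '[[[0,0,1.2],0],[[0,0,1.2],0],[[0,0,1.2],0],[[0,0,0],0]]';  python3 -m creep '[[[0,0,0],0],[[0,0,0],0],[[0,0,0],0],[[0,0,0],0],[[0,0,0],0],[[0,0,0],0]]' 0.2 40;  python3 go.py .5064 .1142 .28 1.362
```

```text
t: 19.52
tcp_pos: [0.5079, 0.1153, 0.1044]
tool_rot: [-3.14, 0.006, 1.365]
contact_force: [-0.1, -0.5, -0.8]
grip_width: 0.051
t: 20.02
tcp_pos: [0.5076, 0.1155, 0.1064]
tool_rot: [-3.14, 0.005, 1.365]
contact_force: [-1.4, 0.5, -2.2]
grip_width: 0.031
turn about tool z deg 0.18
shift now cm [ -0.25  -0.13 -17.36]
shift after turn cm [ -0.16  -0.09 -17.36]
20.0167 [0.5076 0.1155 0.1064] [-3.1397  0.0052  1.3652] F [-1.4  0.5 -2.2] w 0.031 q [-0.63  0.58  0.4   1.99 -0.35  0.64 -0.21]
```

```bash
python3 -m creep '[[[0,0,-0.8],0],[[0,0,-1],0],[[0,0,-1],0],[[0,0,-1],0],[[0,0,-1],0],[[0,0,-1],0],[[0,0,-1],0],[[0,0,-1],0],[[0,0,-1],0],[[0,0,0],0]]';  python3 go.py .5064 .1142 .28 1.362; python3 chk.py s17 290 140 420 330 3 .083
```

```text
t: 20.85
tcp_pos: [0.5092, 0.1159, 0.2065]
tool_rot: [3.139, 0.003, 1.364]
contact_force: [0.5, 0.2, -2.7]
grip_width: 0.0311
turn about tool z deg 0.14
shift now cm [-0.24 -0.22 -7.35]
shift after turn cm [-0.22 -0.24 -7.35]
20.85 [0.5092 0.1159 0.2065] [3.1393e+00 2.8000e-03 1.3645e+00] F [ 0.5  0.2 -2.7] w 0.0311 q [-0.71  0.43  0.49  1.92 -0.26  0.86 -0.29]
```

View pics/s17.png

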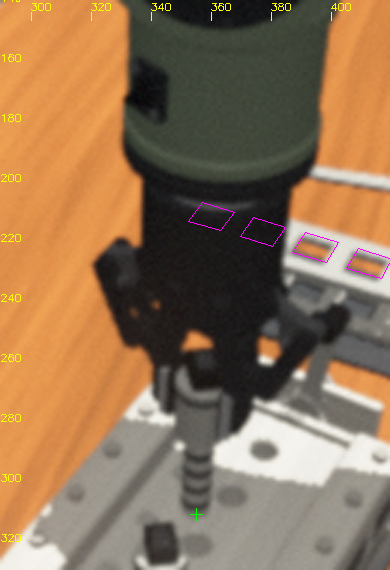

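```bash
python3 -m creep '[[[0,0,-2],0],[[0,0,-2],0],[[0,0,-2],0],[[0,0,-1.8],0],[[0,0,0],0],[[0,0,0],7.1],[[0,0,0],7.1],[[0,0,0],7.1],[[0,0,0],7.1],[[0,0,0],7.1],[[0,0,0],7.1],[[0,0,0],7.1],[[0,0,0],7.1],[[0,0,0],7.1],[[0,0,0],7.1],[[0,0,0],7.1],[[0,0,0],7.1],[[0,0,0],0]]'; python3 vb.py r .048 0 .28; python3 go.py .557 -.2603 .28 -.132
```

```text
t: 22.4
tcp_pos: [0.503, 0.1152, 0.2717]
tool_rot: [3.127, 0.013, -0.143]
contact_force: [0.4, -0.3, -1.6]
grip_width: 0.031
[[ 0.5571 -0.2603  0.28  ]]
turn about tool z deg -0.61
shift now cm [10.67 36.42 -0.42]
shift after turn cm [10.3  36.52 -0.83]
22.4 [0.503  0.1152 0.2717] [ 3.1267  0.0126 -0.1426] F [ 0.4 -0.3 -1.6] w 0.031 q [-1.    0.44  0.9   1.85 -0.38  1.06 -1.66]
```

```bash
python3 -m creep '[[[0.7,2.6,-0.1],-0.6],[[0.7,2.6,-0.1],0],[[0.7,2.6,-0.1],0],[[0.7,2.6,0],0],[[0.7,2.6,0],0],[[0.7,2.6,0],0],[[0.7,2.6,0],0],[[0.7,2.6,0],0],[[0.7,2.6,0],0],[[0.7,2.6,0],0],[[0.7,2.6,0],0],[[0.7,2.6,0],0],[[0.7,2.6,0],0],[[0,0,0],0],[[0,0,0],0]]';python3 go.py .557 -.2603 .20 -.132
```

```text
t: 23.65
tcp_pos: [0.5567, -0.2446, 0.2654]
tool_rot: [3.123, 0.028, -0.057]
contact_force: [0.3, 1.1, -2.3]
grip_width: 0.0309
turn about tool z deg 4.28
shift now cm [0.31 1.44 6.56]
shift after turn cm [0.24 1.55 6.54]
23.65 [ 0.5567 -0.2446  0.2654] [ 3.1228  0.0284 -0.0572] F [ 0.3  1.1 -2.3] w 0.0309 q [-0.21  0.6   0.8   1.62 -0.43  1.14 -0.93]
```

```bash
python3 -m creep '[[[0,0,0],4.2],[[0.2,1.5,0],0],[[0,0,1.5],0],[[0,0,1.5],0],[[0,0,1.5],0],[[0,0,1.5],0],[[0,0,1.5],0],[[0,0,1.5],0],[[0,0,0],0],[[0,0,0],0]]';python3 go.py .557 -.2603 .165 -.132; python3 chk.py s18 330 120 450 280 4.5 .083
```

```text
t: 24.48
tcp_pos: [0.5525, -0.2558, 0.1663]
tool_rot: [3.125, 0.033, -0.1]
contact_force: [-1.2, -0.4, -0.9]
grip_width: 0.031
turn about tool z deg 1.85
shift now cm [0.49 0.4  0.12]
shift after turn cm [0.5  0.39 0.13]
24.4833 [ 0.5525 -0.2558  0.1663] [ 3.1246  0.0332 -0.0997] F [-1.2 -0.4 -0.9] w 0.031 q [-0.14  0.71  0.73  1.71 -0.52  0.96 -0.88]
```

View pics/s18.png

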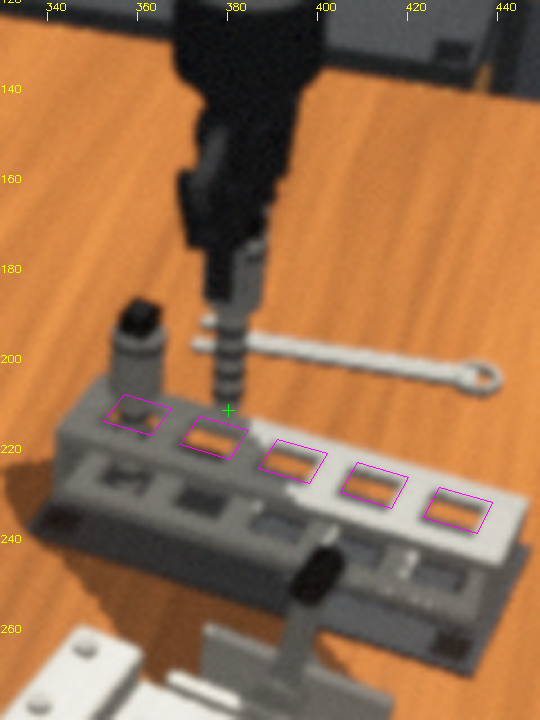

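```bash
sed -i 's/x,y,z,yaw=map(float,sys.argv\[1:5\])/x,y,z,yaw=map(float,sys.argv[1:5]); L=float(sys.argv[5]) if len(sys.argv)>5 else 0/; s/^D=.*/D=np.array([x,y,z])-s["tcp_pos"]-R@[0,0,L]+np.array([0,0,-L])/' go.py; python3 -m creep '[[[0,0,0],1.8],[[0.2,0.2,0],0],[[0,0,0],0]]';python3 go.py .557 -.2603 .165 -.132 .083;python3 go.py .557 -.2603 .090 -.132 .05
```

```text
t: 24.78
tcp_pos: [0.5553, -0.2577, 0.1683]
tool_rot: [3.124, 0.03, -0.132]
contact_force: [0.4, -0.2, -0.9]
grip_width: 0.0308
turn about tool z deg -0.01
shift now cm [0.47 0.08 0.32]
shift after turn cm [0.46 0.08 0.34]
24.7833 [ 0.5553 -0.2577  0.1683] [ 3.1236  0.0304 -0.1321] F [ 0.4 -0.2 -0.9] w 0.0308 q [-0.14  0.71  0.74  1.7  -0.53  0.97 -0.91]
turn about tool z deg -0.01
shift now cm [0.59 0.   7.82]
shift after turn cm [0.36 0.14 7.84]
24.7833 [ 0.5553 -0.2577  0.1683] [ 3.1236  0.0304 -0.1321] F [ 0.4 -0.2 -0.9] w 0.0308 q [-0.14  0.71  0.74  1.7  -0.53  0.97 -0.91]
```

```bash
python3 -m creep '[[[0.45,0,0],0],[[0,0,0.8],0],[[0,0,0.8],0],[[0,0,0.8],0],[[0,0,0.8],0],[[0,0,0.8],0],[[0,0,0],0]]';python3 go.py .557 -.2603 .09 -.132 .04; python3 chk.py s19 330 120 450 280 4.5 .083
```

```text
t: 25.37
tcp_pos: [0.5593, -0.259, 0.1245]
tool_rot: [3.123, 0.029, -0.131]
contact_force: [-0.4, 0.9, -2.0]
grip_width: 0.0311
turn about tool z deg 0.04
shift now cm [0.01 0.02 3.46]
shift after turn cm [-0.09  0.08  3.46]
25.3667 [ 0.5593 -0.259   0.1245] [ 3.1235  0.0292 -0.1312] F [-0.4  0.9 -2. ] w 0.0311 q [-0.11  0.77  0.7   1.72 -0.57  0.9  -0.88]
```

View pics/s19.png

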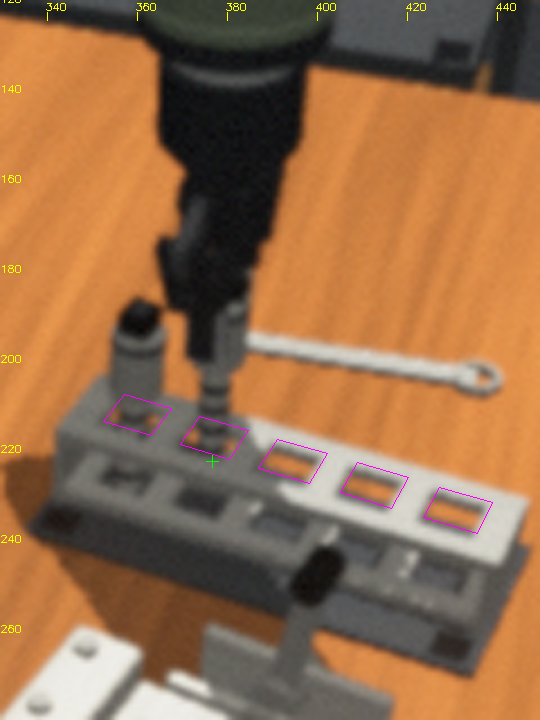

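In the hole at (375,219). I'll lower the rest of the way and release.

```bash
python3 -m creep '[[[0,0,0.8],0],[[0,0,0.8],0],[[0,0,0.8],0],[[0,0,0.6],0],[[0,0,0.4],0],[[0,0,0],0]]';python3 go.py .557 -.2603 .09 -.132 .04; python3 -m creep '[[[0,0,0],0],[[0,0,0],0],[[0,0,0],0],[[0,0,0],0],[[0,0,-0.5],0],[[0,0,-1],0],[[0,0,-1.5],0],[[0,0,-2],0],[[0,0,-2],0],[[0,0,-2],0],[[0,0,-2],0],[[0,0,-2],0],[[0,0,0],0]]' 0.6;python3 go.py .5164 .0672 .22 -.132;python3 chk.py s20 330 120 450 280 4.5; python3 vb.py v 0 .048 .1
```

```text
t: 25.92
tcp_pos: [0.5584, -0.26, 0.0878]
tool_rot: [3.123, 0.028, -0.132]
contact_force: [-0.2, 0.3, -0.0]
grip_width: 0.0312
turn about tool z deg 0.03
shift now cm [-0.03 -0.02 -0.21]
shift after turn cm [-0.02 -0.03 -0.22]
25.9167 [ 0.5584 -0.26    0.0878] [ 3.1231  0.0284 -0.1315] F [-0.2  0.3 -0. ] w 0.0312 q [-0.09  0.81  0.66  1.74 -0.61  0.83 -0.85]
t: 27.0
tcp_pos: [0.5624, -0.2592, 0.2318]
tool_rot: [3.121, 0.025, -0.134]
contact_force: [-0.5, -0.2, 0.6]
grip_width: 0.0512
turn about tool z deg -0.09
shift now cm [ -8.87 -31.76   0.76]
shift after turn cm [ -8.86 -31.76   1.18]
27.0 [ 0.5624 -0.2592  0.2318] [ 3.1215  0.0247 -0.1335] F [-0.5 -0.2  0.6] w 0.0512 q [-0.17  0.65  0.79  1.63 -0.48  1.09 -0.95]
[[0.5163 0.1612 0.1   ]]
```

View pics/s20.png

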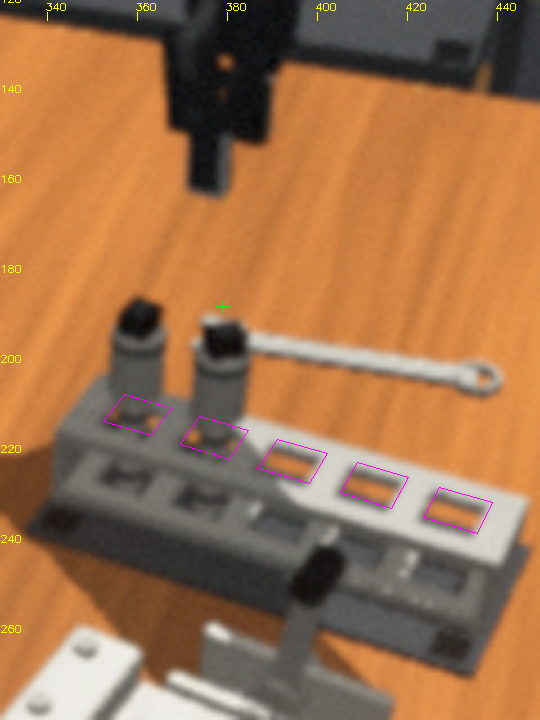

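```bash
python3 go.py .5163 .1612 .225 -.132|sed -n 2p; python3 -m creep '[[[-0.7,-3,0],0],[[-0.7,-3,0],0],[[-0.7,-3,0],0],[[-0.7,-3,0],0],[[-0.7,-3,0],0],[[-0.7,-3,0],0],[[-0.7,-3,0],0],[[-0.7,-3,0],0],[[-0.7,-3,0],0],[[-0.7,-3,0],0],[[-0.7,-3,0],0],[[-0.7,-3,0],0],[[-0.7,-3,0],0],[[-0.7,-2,0],0],[[0,0,0],0],[[0,0,0],0]]'; python3 go.py .5163 .1612 .22 1.362
```

```text
shift now cm [-1.010e+01 -4.104e+01 -2.000e-02]
t: 28.38
tcp_pos: [0.5117, 0.1792, 0.2222]
tool_rot: [3.119, 0.031, -0.137]
contact_force: [0.4, -0.2, 0.7]
grip_width: 0.0511
turn about tool z deg -85.87
shift now cm [0.71 1.71 0.24]
shift after turn cm [-1.66  0.82  0.22]
28.3833 [0.5117 0.1792 0.2222] [ 3.1194  0.0306 -0.1368] F [ 0.4 -0.2  0.7] w 0.0511 q [-1.03  0.57  0.86  1.83 -0.49  1.02 -1.68]
```

```bash
python3 -m creep '[[[0.7,1.7,0],0],[[0,0,0],-7.1],[[0,0,0],-7.1],[[0,0,0],-7.1],[[0,0,0],-7.1],[[0,0,0],-7.1],[[0,0,0],-7.1],[[0,0,0],-7.1],[[0,0,0],-7.1],[[0,0,0],-7.1],[[0,0,0],-7.1],[[0,0,0],-7.1],[[0,0,0],-7.1],[[0,0,0],0],[[0,0,0],0]]'; python3 go.py .5163 .1612 .18 1.362
```

```text
t: 29.63
tcp_pos: [0.5165, 0.1421, 0.2224]
tool_rot: [-3.112, 0.029, 1.362]
contact_force: [1.0, 0.2, 1.0]
grip_width: 0.0514
turn about tool z deg 0.01
shift now cm [ 1.98 -0.29  4.19]
shift after turn cm [ 1.86 -0.42  4.24]
29.6333 [0.5165 0.1421 0.2224] [-3.1121  0.0292  1.3621] F [1.  0.2 1. ] w 0.0514 q [-0.72  0.45  0.46  1.83 -0.22  0.96 -0.37]
```

```bash
python3 -m creep '[[[1,-0.2,0.5],0],[[1,-0.1,0.5],0],[[0,0,1.5],0],[[0,0,1.5],0],[[0,0,0],0],[[0,0,0],0]]'; python3 go.py .5163 .1612 .103 1.362; python3 chk.py s21 280 180 410 370 3 -.0
```

```text
t: 30.13
tcp_pos: [0.5164, 0.1653, 0.1786]
tool_rot: [-3.112, 0.03, 1.345]
contact_force: [0.2, -0.6, 1.0]
grip_width: 0.0516
turn about tool z deg -0.97
shift now cm [-0.17  0.3   7.56]
shift after turn cm [-0.4   0.07  7.56]
30.1333 [0.5164 0.1653 0.1786] [-3.1125  0.0301  1.3451] F [ 0.2 -0.6  1. ] w 0.0516 q [-0.73  0.51  0.43  1.85 -0.26  0.87 -0.4 ]
```

View pics/s21.png

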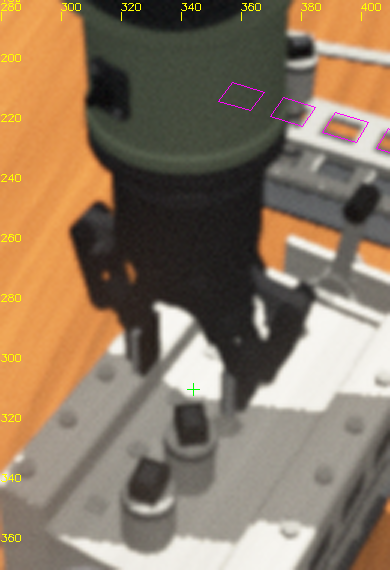

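```bash
python3 -m creep '[[[-0.3,0.1,1],-0.9],[[0,0,1.5],0],[[0,0.1,1.5],0],[[0,0,1],0],[[0,0,0],0]]'; python3 go.py .5163 .1612 .103 1.362
```

```text
t: 30.6
tcp_pos: [0.5172, 0.1615, 0.1275]
tool_rot: [-3.115, 0.027, 1.363]
contact_force: [-0.9, -0.1, -0.5]
grip_width: 0.051
turn about tool z deg 0.08
shift now cm [ 0.02 -0.01  2.45]
shift after turn cm [-0.05 -0.08  2.45]
30.6 [0.5172 0.1615 0.1275] [-3.1152  0.0272  1.3634] F [-0.9 -0.1 -0.5] w 0.051 q [-0.69  0.58  0.39  1.9  -0.3   0.76 -0.35]
```

```bash
python3 -m creep '[[[0,0,1.2],0],[[0,0,1.2],0],[[0,0,0],0]]';  python3 -m creep '[[[0,0,0],0],[[0,0,0],0],[[0,0,0],0],[[0,0,0],0],[[0,0,0],0],[[0,0,0],0]]' 0.2 40;  python3 go.py .5163 .1612 .28 1.362
```

```text
t: 30.85
tcp_pos: [0.517, 0.1608, 0.1033]
tool_rot: [-3.116, 0.026, 1.363]
contact_force: [-0.6, -0.5, 0.2]
grip_width: 0.0515
t: 31.35
tcp_pos: [0.5173, 0.1609, 0.105]
tool_rot: [-3.116, 0.026, 1.363]
contact_force: [-1.7, -1.1, -1.5]
grip_width: 0.0311
turn about tool z deg 0.06
shift now cm [ -0.45  -0.54 -17.48]
shift after turn cm [ 1.00e-02 -1.00e-01 -1.75e+01]
31.35 [0.5173 0.1609 0.105 ] [-3.1164  0.0259  1.3631] F [-1.7 -1.1 -1.5] w 0.0311 q [-0.68  0.62  0.37  1.91 -0.31  0.71 -0.33]
```

```bash
python3 -m creep '[[[-0.02,-0.02,-0.8],0],[[-0.02,-0.02,-0.8],0],[[-0.02,-0.02,-0.8],0],[[-0.02,-0.02,-0.8],0],[[-0.02,-0.02,-0.8],0],[[-0.02,-0.02,-0.8],0],[[-0.02,-0.02,-0.8],0],[[-0.02,-0.02,-0.8],0],[[-0.02,-0.02,-0.8],0],[[-0.02,-0.02,-0.8],0],[[-0.02,-0.02,-0.8],0],[[0,0,0],0]]';  python3 go.py .5163 .1612 .28 1.362; python3 chk.py s22 280 160 410 350 3 .082
```

```text
t: 32.35
tcp_pos: [0.5182, 0.1611, 0.2049]
tool_rot: [-3.12, 0.024, 1.363]
contact_force: [-0.7, -0.5, -1.8]
grip_width: 0.0307
turn about tool z deg 0.04
shift now cm [-0.21 -0.36 -7.5 ]
shift after turn cm [-0.03 -0.19 -7.51]
32.35 [0.5182 0.1611 0.2049] [-3.1197  0.0236  1.3626] F [-0.7 -0.5 -1.8] w 0.0307 q [-0.74  0.47  0.44  1.84 -0.24  0.91 -0.39]
```

View pics/s22.png

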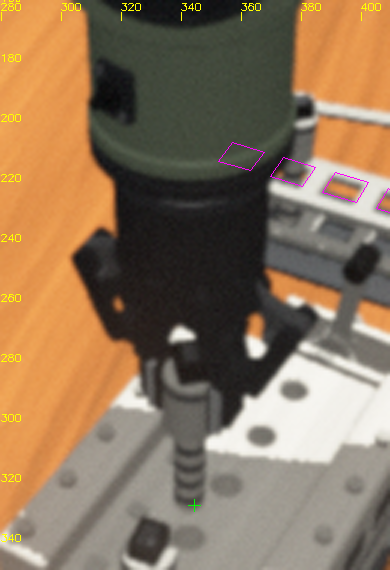

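Drawn clear. Now I'll raise it, turn and carry it to hole x=0.

```bash
python3 -m creep '[[[0,0,-2],0],[[0,0,-2],0],[[0,0,-2],0],[[0,0,-2],0],[[0,0,0],0],[[0,0,0],7.1],[[0,0,0],7.1],[[0,0,0],7.1],[[0,0,0],7.1],[[0,0,0],7.1],[[0,0,0],7.1],[[0,0,0],7.1],[[0,0,0],7.1],[[0,0,0],7.1],[[0,0,0],7.1],[[0,0,0],7.1],[[0,0,0],7.1],[[0,0,0],0]]'; python3 vb.py r 0 0 .28; python3 go.py .5095 -.254 .27 -.132
```

```text
t: 33.9
tcp_pos: [0.5155, 0.1615, 0.2756]
tool_rot: [3.109, 0.035, -0.146]
contact_force: [-0.6, -0.6, -2.2]
grip_width: 0.0311
[[ 0.5095 -0.254   0.28  ]]
turn about tool z deg -0.78
shift now cm [ 5.44 41.16  1.7 ]
shift after turn cm [ 4.87 41.26  0.56]
33.9 [0.5155 0.1615 0.2756] [ 3.1092  0.0354 -0.1455] F [-0.6 -0.6 -2.2] w 0.0311 q [-1.01  0.49  0.86  1.76 -0.39  1.12 -1.74]
```

```bash
python3 -m creep '[[[0.4,2.8,0],0],[[0.4,2.8,0],0],[[0.4,2.8,0],0],[[0.4,2.8,0],0],[[0.4,2.8,0],0],[[0.4,2.8,0],0],[[0.4,2.8,0],0],[[0.4,2.8,0],0],[[0.4,2.8,0],0],[[0.4,2.8,0],0],[[0.4,2.8,0],0],[[0.4,2.8,0],0],[[0.4,2.8,0],0],[[0,0,0],0],[[0,0,0],0]]';python3 go.py .5095 -.254 .20 -.132
```

```text
t: 35.15
tcp_pos: [0.5219, -0.2211, 0.2771]
tool_rot: [3.106, 0.047, -0.071]
contact_force: [0.4, 0.6, -1.5]
grip_width: 0.0313
turn about tool z deg 3.52
shift now cm [-0.64  3.09  7.86]
shift after turn cm [-0.79  3.42  7.71]
35.15 [ 0.5219 -0.2211  0.2771] [ 3.1058  0.047  -0.0706] F [ 0.4  0.6 -1.5] w 0.0313 q [-0.29  0.52  0.83  1.7  -0.36  1.12 -1.  ]
```

```bash
python3 -m creep '[[[0,0,0],3.5],[[-0.4,1.7,0],0],[[-0.4,1.7,0],0],[[0,0,1.5],0],[[0,0,1.5],0],[[0,0,1.5],0],[[0,0,1.5],0],[[0,0,1.5],0],[[0,0,1.5],0],[[0,0,1],0],[[0,0,0],0],[[0,0,0],0]]';python3 go.py .5095 -.254 .165 -.132 .082; python3 chk.py s23 330 120 450 280 4.5 .082
```

```text
t: 36.15
tcp_pos: [0.504, -0.2507, 0.1703]
tool_rot: [3.107, 0.05, -0.092]
contact_force: [0.9, 0.2, -0.8]
grip_width: 0.0311
turn about tool z deg 2.3
shift now cm [ 1.01 -0.02  0.5 ]
shift after turn cm [ 0.98 -0.05  0.55]
36.15 [ 0.504  -0.2507  0.1703] [ 3.1074  0.0503 -0.0918] F [ 0.9  0.2 -0.8] w 0.0311 q [-0.17  0.64  0.74  1.82 -0.46  0.91 -0.88]
```

View pics/s23.png

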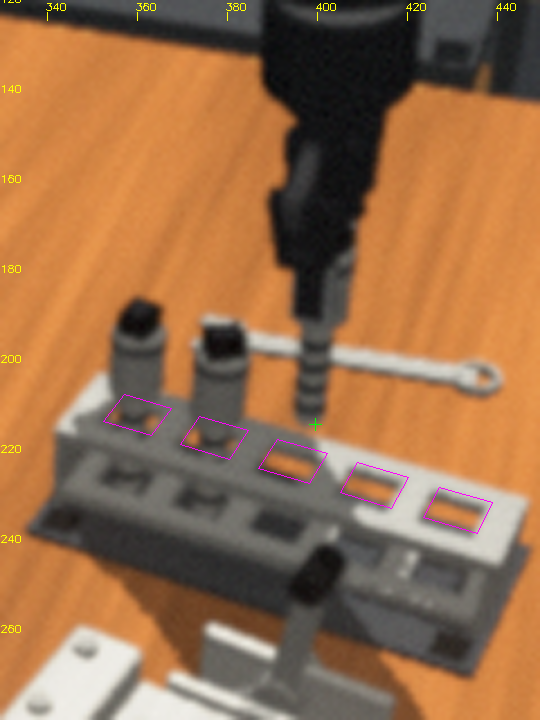

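```bash
python3 -m creep '[[[0,0,0],2.3],[[0.9,0,0],0],[[0,0,0],0]]';python3 go.py .5095 -.254 .165 -.132 .07;python3 go.py .5095 -.254 .09 -.132 .05
```

```text
t: 36.45
tcp_pos: [0.5149, -0.2517, 0.1721]
tool_rot: [3.105, 0.046, -0.13]
contact_force: [0.5, 0.2, -2.3]
grip_width: 0.0307
turn about tool z deg 0.12
shift now cm [-0.15  0.02  0.74]
shift after turn cm [-0.18  0.04  0.73]
36.45 [ 0.5149 -0.2517  0.1721] [ 3.1054  0.046  -0.13  ] F [ 0.5  0.2 -2.3] w 0.0307 q [-0.17  0.65  0.75  1.8  -0.48  0.93 -0.92]
turn about tool z deg 0.12
shift now cm [ 0.11 -0.18  8.23]
shift after turn cm [-0.27  0.12  8.22]
36.45 [ 0.5149 -0.2517  0.1721] [ 3.1054  0.046  -0.13  ] F [ 0.5  0.2 -2.3] w 0.0307 q [-0.17  0.65  0.75  1.8  -0.48  0.93 -0.92]
```

```bash
python3 -m creep '[[[-0.2,0,0.6],0],[[0.03,-0.02,0.8],0],[[0.03,-0.02,0.8],0],[[0.03,-0.02,0.8],0],[[0.03,-0.02,0.8],0],[[0.03,-0.02,0.8],0],[[0,0,0],0]]';python3 go.py .5095 -.254 .09 -.132 .05;python3 chk.py s24 330 120 450 280 4.5 .082
```

```text
t: 37.03
tcp_pos: [0.5122, -0.252, 0.1217]
tool_rot: [3.106, 0.046, -0.126]
contact_force: [-1.2, -0.2, -2.1]
grip_width: 0.031
turn about tool z deg 0.36
shift now cm [ 0.13 -0.06  3.17]
shift after turn cm [-0.02  0.06  3.18]
37.0333 [ 0.5122 -0.252   0.1217] [ 3.1055  0.0456 -0.1257] F [-1.2 -0.2 -2.1] w 0.031 q [-0.13  0.71  0.69  1.84 -0.53  0.83 -0.88]
```

View pics/s24.png

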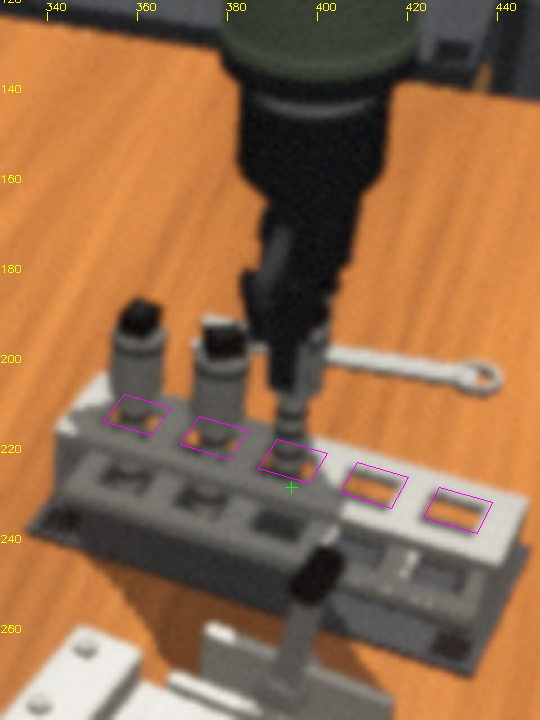

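```bash
python3 -m creep '[[[0.03,-0.02,0.8],0],[[0.03,-0.02,0.8],0],[[0.03,-0.02,0.8],0],[[0.03,0,0.6],0],[[0,0,0.3],0],[[0,0,0],0]]';python3 go.py .5095 -.254 .088 -.132 .05|tail -1; python3 -m creep '[[[0,0,0],0],[[0,0,0],0],[[0,0,0],0],[[0,0,0],0],[[0.02,0,-0.5],0],[[0,0,-1],0],[[0,0,-1.5],0],[[0,0,-2],0],[[0,0,-2],0],[[0,0,-2],0],[[0,0,-2],0],[[0,0,-2],0],[[0,0,0],0]]' 0.6;python3 chk.py s25 330 120 450 280 4.5; python3 vb.py v 0 .096 .1;python3 go.py .5263 .2081 .225 -.132
```

```text
t: 37.58
tcp_pos: [0.5125, -0.2532, 0.0863]
tool_rot: [3.105, 0.044, -0.126]
contact_force: [0.4, 0.6, 6.3]
grip_width: 0.031
37.5833 [ 0.5125 -0.2532  0.0863] [ 3.105   0.0439 -0.126 ] F [0.4 0.6 6.3] w 0.031 q [-0.1   0.76  0.65  1.85 -0.57  0.76 -0.85]
t: 38.67
tcp_pos: [0.5187, -0.25, 0.2288]
tool_rot: [3.104, 0.042, -0.128]
contact_force: [0.6, 0.6, 0.4]
grip_width: 0.0515
[[0.5263 0.2081 0.1   ]]
turn about tool z deg 0.22
shift now cm [ -5.05 -45.49  -1.25]
shift after turn cm [ -5.24 -45.48   0.23]
38.7167 [ 0.5183 -0.2497  0.2273] [ 3.1043  0.0431 -0.1282] F [-0.6 -0.   1. ] w 0.051 q [-0.21  0.59  0.8   1.74 -0.42  1.03 -0.96]
```

View pics/s25.png

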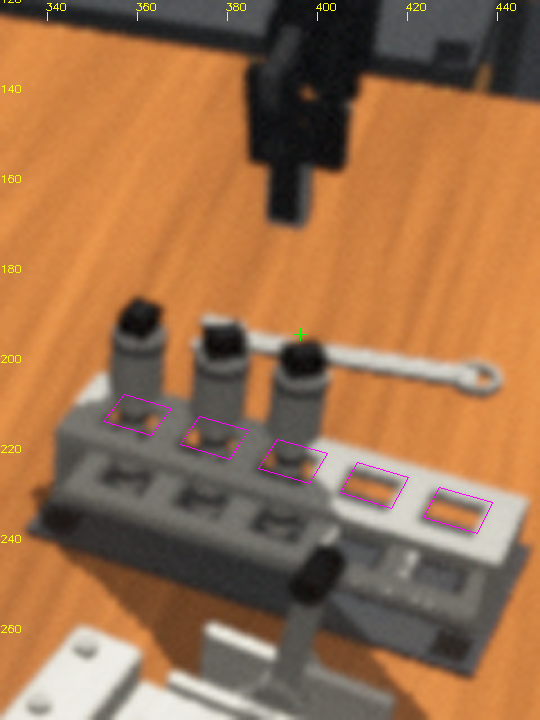

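```bash
python3 -m creep '[[[-0.3,-3,0],0],[[-0.3,-3,0],0],[[-0.3,-3,0],0],[[-0.3,-3,0],0],[[-0.3,-3,0],0],[[-0.3,-3,0],0],[[-0.3,-3,0],0],[[-0.3,-3,0],0],[[-0.3,-3,0],0],[[-0.3,-3,0],0],[[-0.3,-3,0],0],[[-0.3,-3,0],0],[[-0.3,-3,0],0],[[-0.3,-3,0],0],[[-0.3,-1.5,0],0],[[0,0,0],0],[[0,0,0],0]]'; python3 go.py .5263 .2081 .22 1.362
```

```text
t: 40.13
tcp_pos: [0.5232, 0.2072, 0.2095]
tool_rot: [3.101, 0.049, -0.132]
contact_force: [0.3, -0.7, -0.0]
grip_width: 0.0511
turn about tool z deg -85.62
shift now cm [ 0.25 -0.09 -1.07]
shift after turn cm [ 0.16  0.29 -1.05]
40.1333 [0.5232 0.2072 0.2095] [ 3.1005  0.0489 -0.1323] F [ 0.3 -0.7 -0. ] w 0.0511 q [-1.02  0.62  0.81  1.77 -0.49  1.04 -1.72]
```

```bash
python3 -m creep '[[[0,0,-0.8],0],[[0,0,0],-7.1],[[0,0,0],-7.1],[[0,0,0],-7.1],[[0,0,0],-7.1],[[0,0,0],-7.1],[[0,0,0],-7.1],[[0,0,0],-7.1],[[0,0,0],-7.1],[[0,0,0],-7.1],[[0,0,0],-7.1],[[0,0,0],-7.1],[[0,0,0],-7.1],[[0,0,0],0],[[0,0,0],0]]'; python3 go.py .5263 .2081 .18 1.362
```

```text
t: 41.38
tcp_pos: [0.5275, 0.1846, 0.2283]
tool_rot: [-3.102, 0.047, 1.367]
contact_force: [-0.8, 0.2, 0.4]
grip_width: 0.051
turn about tool z deg 0.28
shift now cm [ 2.5  -0.4   4.73]
shift after turn cm [ 2.27 -0.6   4.83]
41.3833 [0.5275 0.1846 0.2283] [-3.1022  0.0469  1.3669] F [-0.8  0.2  0.4] w 0.051 q [-0.75  0.48  0.43  1.75 -0.21  1.02 -0.45]
```

```bash
python3 -m creep '[[[1.2,-0.2,0.5],0.2],[[1.3,-0.2,0.5],0],[[0,0,1.5],0],[[0,0,1.5],0],[[0,0,0],0],[[0,0,0],0]]'; python3 go.py .5263 .2081 .103 1.362 -.015; python3 chk.py s26 280 180 410 370 3 -.0
```

```text
t: 41.88
tcp_pos: [0.5272, 0.2128, 0.1851]
tool_rot: [-3.104, 0.048, 1.345]
contact_force: [-0.2, -0.2, 0.2]
grip_width: 0.0512
turn about tool z deg -0.98
shift now cm [-0.16  0.27  8.22]
shift after turn cm [-0.55 -0.04  8.21]
41.8833 [0.5272 0.2128 0.1851] [-3.1042  0.0476  1.3448] F [-0.2 -0.2  0.2] w 0.0512 q [-0.78  0.55  0.41  1.76 -0.24  0.94 -0.5 ]
```

View pics/s26.png

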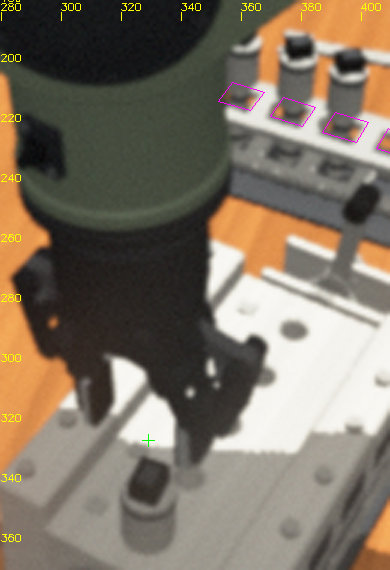

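```bash
python3 -m creep '[[[-0.4,0,1],-0.9],[[0,0.1,1.5],0],[[0.1,0.1,1.5],0],[[0,0.1,1.5],0],[[0,0,0],0]]'; python3 go.py .5263 .2081 .103 1.362 -.015
```

```text
t: 42.35
tcp_pos: [0.5277, 0.2078, 0.1293]
tool_rot: [-3.107, 0.044, 1.363]
contact_force: [-0.0, -0.8, -0.4]
grip_width: 0.0512
turn about tool z deg 0.05
shift now cm [ 0.05 -0.1   2.63]
shift after turn cm [-0.06 -0.19  2.62]
42.35 [0.5277 0.2078 0.1293] [-3.1067  0.0442  1.363 ] F [-0.  -0.8 -0.4] w 0.0512 q [-0.74  0.62  0.37  1.81 -0.27  0.82 -0.45]
```

```bash
python3 -m creep '[[[0.05,-0.1,1.2],0],[[0,0,1.3],0],[[0,0,0],0]]';  python3 -m creep '[[[0,0,0],0],[[0,0,0],0],[[0,0,0],0],[[0,0,0],0],[[0,0,0],0],[[0,0,0],0]]' 0.2 40;  python3 go.py .5263 .2081 .28 1.362
```

```text
t: 42.6
tcp_pos: [0.5264, 0.2071, 0.1049]
tool_rot: [-3.108, 0.044, 1.363]
contact_force: [-0.4, -0.1, -0.8]
grip_width: 0.0514
t: 43.1
tcp_pos: [0.527, 0.2072, 0.1085]
tool_rot: [-3.109, 0.042, 1.362]
contact_force: [-0.2, -0.7, -2.9]
grip_width: 0.0309
turn about tool z deg 0.03
shift now cm [ -0.65  -0.65 -17.13]
shift after turn cm [  0.08  -0.09 -17.15]
43.1 [0.527  0.2072 0.1085] [-3.1093  0.042   1.3625] F [-0.2 -0.7 -2.9] w 0.0309 q [-0.73  0.65  0.36  1.83 -0.28  0.77 -0.43]
```

```bash
python3 -m creep '[[[-0.03,-0.03,-0.8],0],[[-0.03,-0.03,-0.8],0],[[-0.03,-0.03,-0.8],0],[[-0.03,-0.03,-0.8],0],[[-0.03,-0.03,-0.8],0],[[-0.03,-0.03,-0.8],0],[[-0.03,-0.03,-0.8],0],[[-0.03,-0.03,-0.8],0],[[-0.03,-0.03,-0.8],0],[[-0.03,-0.03,-0.8],0],[[-0.03,-0.03,-0.8],0],[[0,0,0],0]]';  python3 go.py .5263 .2081 .28 1.362; python3 chk.py s27 280 160 410 350 3 .085
```

```text
t: 44.1
tcp_pos: [0.5276, 0.2079, 0.2085]
tool_rot: [-3.112, 0.04, 1.362]
contact_force: [0.4, 0.1, -0.9]
grip_width: 0.0308
turn about tool z deg 0.0
shift now cm [-0.29 -0.34 -7.14]
shift after turn cm [-0.01 -0.13 -7.15]
44.1 [0.5276 0.2079 0.2085] [-3.1124  0.0396  1.3621] F [ 0.4  0.1 -0.9] w 0.0308 q [-0.78  0.51  0.41  1.76 -0.22  0.97 -0.48]
```

View pics/s27.png

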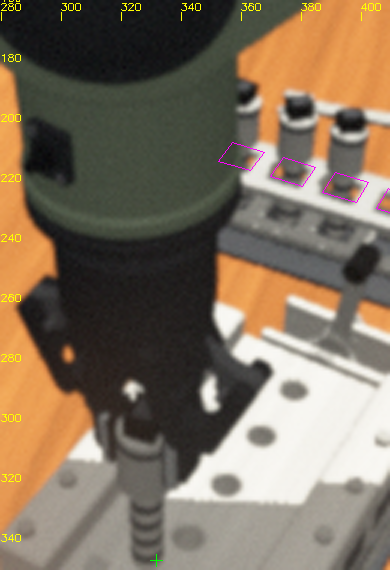

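```bash
python3 -m creep '[[[0,0,-2],0],[[0,0,-2],0],[[0,0,-2],0],[[0,0,-2],0],[[0,0,0],0],[[0,0,0],7.1],[[0,0,0],7.1],[[0,0,0],7.1],[[0,0,0],7.1],[[0,0,0],7.1],[[0,0,0],7.1],[[0,0,0],7.1],[[0,0,0],7.1],[[0,0,0],7.1],[[0,0,0],7.1],[[0,0,0],7.1],[[0,0,0],7.1],[[0,0,0],0]]'; python3 vb.py r -.048 0 .28; python3 go.py .4619 -.2477 .28 -.132
```

```text
t: 45.65
tcp_pos: [0.5258, 0.2091, 0.2785]
tool_rot: [3.093, 0.044, -0.147]
contact_force: [0.1, -0.2, -1.8]
grip_width: 0.031
[[ 0.4619 -0.2477  0.28  ]]
turn about tool z deg -0.86
shift now cm [ 0.36 46.08  2.07]
shift after turn cm [-0.33 46.12 -0.15]
45.65 [0.5258 0.2091 0.2785] [ 3.0931  0.0437 -0.1471] F [ 0.1 -0.2 -1.8] w 0.031 q [-1.04  0.54  0.83  1.68 -0.39  1.17 -1.82]
```

```bash
python3 -m creep '[[[0,2.8,0],0],[[0,2.8,0],0],[[0,2.8,0],0],[[0,2.8,0],0],[[0,2.8,0],0],[[0,2.8,0],0],[[0,2.8,0],0],[[0,2.8,0],0],[[0,2.8,0],0],[[0,2.8,0],0],[[0,2.8,0],0],[[0,2.8,0],0],[[0,2.8,0],0],[[0,2.8,0],0],[[0,2.8,0],0],[[0,0,0],0],[[0,0,0],0]]';python3 go.py .4619 -.2477 .20 -.132;python3 chk.py s28 330 80 450 280 3
```

```text
t: 47.07
tcp_pos: [0.4726, -0.2254, 0.2916]
tool_rot: [3.089, 0.055, -0.062]
contact_force: [0.7, 0.7, -2.1]
grip_width: 0.0312
turn about tool z deg 4.01
shift now cm [-0.43  1.81  9.31]
shift after turn cm [-0.77  2.36  9.16]
47.0667 [ 0.4726 -0.2254  0.2916] [ 3.0893  0.0552 -0.062 ] F [ 0.7  0.7 -2.1] w 0.0312 q [-0.33  0.43  0.87  1.8  -0.28  1.11 -1.  ]
```

View pics/s28.png

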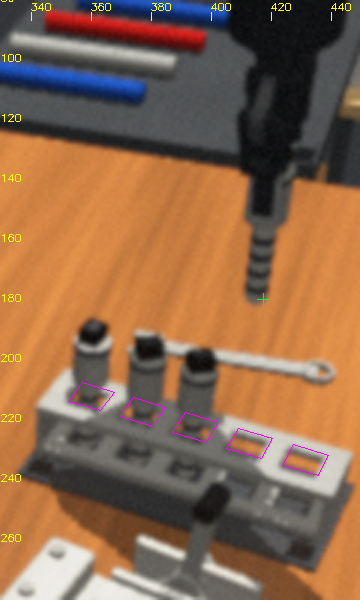

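```bash
python3 -m creep '[[[0,0,0],4],[[-0.4,1,0],0],[[-0.4,1,0],0],[[0,0,2],0],[[0,0,2],0],[[0,0,2],0],[[0,0,2],0],[[0,0,1.5],0],[[0,0,1.5],0],[[0,0,0],0],[[0,0,0],0]]';python3 go.py .4619 -.2477 .165 -.132 .085; python3 chk.py s29 330 120 450 280 4.5 .085
```

```text
t: 48.03
tcp_pos: [0.4525, -0.2517, 0.1795]
tool_rot: [3.087, 0.052, -0.097]
contact_force: [0.7, -0.7, -1.7]
grip_width: 0.0309
turn about tool z deg 2.03
shift now cm [ 1.42 -1.03  1.34]
shift after turn cm [ 1.31 -1.    1.47]
48.0333 [ 0.4525 -0.2517  0.1795] [ 3.0867  0.0524 -0.0966] F [ 0.7 -0.7 -1.7] w 0.0309 q [-0.19  0.56  0.77  1.94 -0.41  0.85 -0.88]
```

View pics/s29.png

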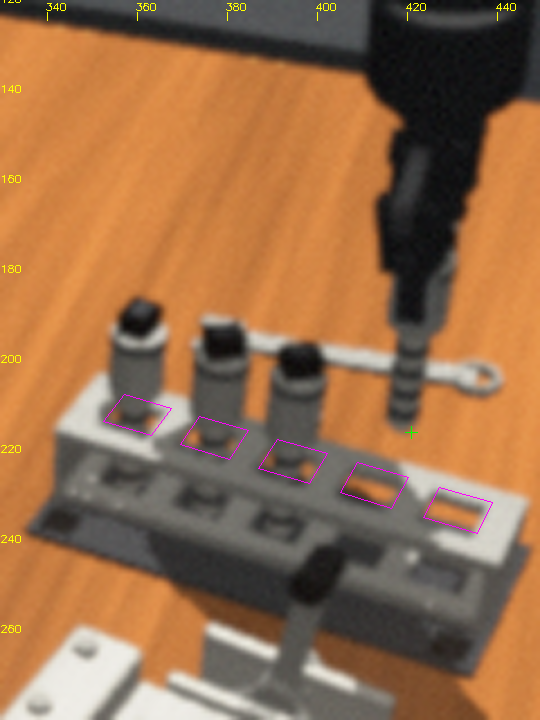

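```bash
python3 -m creep '[[[0,0,0],2],[[0.6,-0.5,0],0],[[0.5,-0.5,0],0],[[0,0,0],0]]';python3 go.py .4609 -.2477 .165 -.132 .07;python3 go.py .4609 -.2477 .09 -.132 .05; python3 chk.py s30 330 120 450 280 4.5 .083
```

```text
t: 48.42
tcp_pos: [0.4672, -0.2428, 0.1816]
tool_rot: [3.085, 0.046, -0.127]
contact_force: [0.1, 0.5, -1.9]
grip_width: 0.031
turn about tool z deg 0.27
shift now cm [-0.16  0.08  1.7 ]
shift after turn cm [-0.24  0.17  1.68]
48.4167 [ 0.4672 -0.2428  0.1816] [ 3.0852  0.0463 -0.1274] F [ 0.1  0.5 -1.9] w 0.031 q [-0.22  0.57  0.78  1.92 -0.42  0.87 -0.93]
turn about tool z deg 0.27
shift now cm [ 0.1  -0.23  9.18]
shift after turn cm [-0.33  0.29  9.18]
48.4167 [ 0.4672 -0.2428  0.1816] [ 3.0852  0.0463 -0.1274] F [ 0.1  0.5 -1.9] w 0.031 q [-0.22  0.57  0.78  1.92 -0.42  0.87 -0.93]
```

View pics/s30.png

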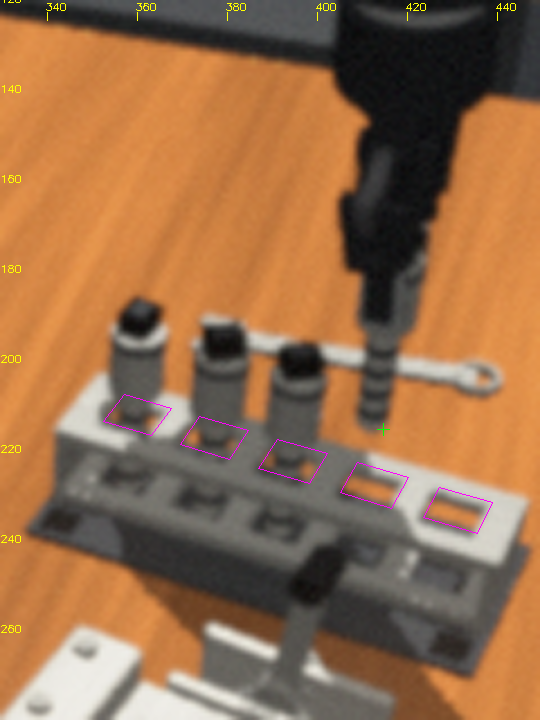

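```bash
python3 -m creep '[[[0.04,-0.05,1],0],[[0.04,-0.05,1],0],[[0.04,-0.05,1],0],[[0.04,-0.05,1],0],[[0,0,0],0],[[0,0,0],0]]';python3 go.py .4609 -.2477 .09 -.132 .05; python3 chk.py s31 330 120 450 280 4.5 .083
```

```text
t: 48.97
tcp_pos: [0.4659, -0.2432, 0.1367]
tool_rot: [3.085, 0.048, -0.125]
contact_force: [-0.7, -0.9, -1.7]
grip_width: 0.0307
turn about tool z deg 0.4
shift now cm [ 0.02 -0.04  4.7 ]
shift after turn cm [-0.2   0.23  4.69]
48.9667 [ 0.4659 -0.2432  0.1367] [ 3.0851  0.0476 -0.125 ] F [-0.7 -0.9 -1.7] w 0.0307 q [-0.17  0.63  0.72  1.95 -0.48  0.78 -0.89]
```

View pics/s31.png

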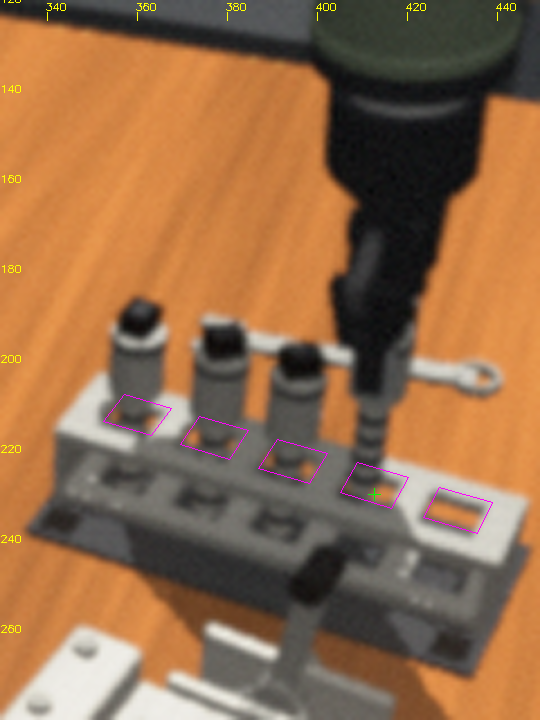

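```bash
python3 -m creep '[[[-0.3,0,0],0],[[0.04,-0.05,0.8],0],[[0.03,-0.04,0.8],0],[[0,0,0],0],[[0,0,0],0]]';python3 go.py .4609 -.2477 .09 -.132 .05; python3 chk.py s32 330 120 450 280 4.5 .083
```

```text
t: 49.43
tcp_pos: [0.4627, -0.243, 0.1199]
tool_rot: [3.085, 0.047, -0.125]
contact_force: [0.1, 0.5, -1.3]
grip_width: 0.0309
turn about tool z deg 0.39
shift now cm [0.25 0.03 3.  ]
shift after turn cm [0.11 0.2  3.  ]
49.4333 [ 0.4627 -0.243   0.1199] [ 3.085   0.0465 -0.1251] F [ 0.1  0.5 -1.3] w 0.0309 q [-0.16  0.65  0.69  1.97 -0.5   0.74 -0.87]
```

View pics/s32.png

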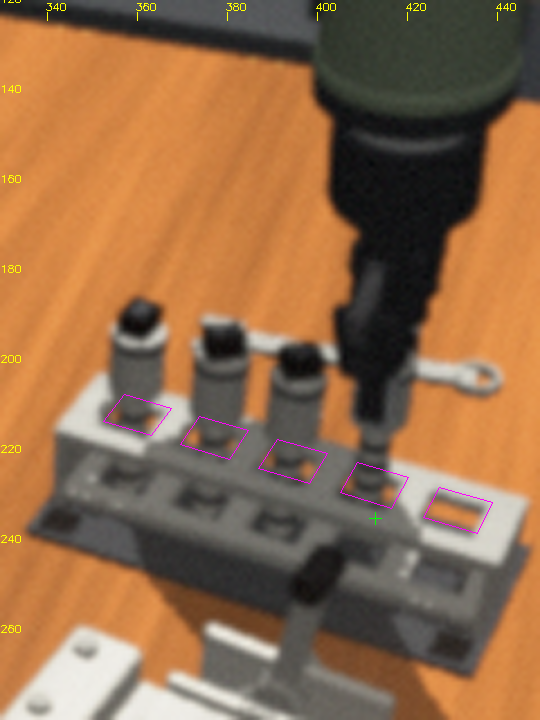

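```bash
python3 -m creep '[[[0.03,-0.04,0.8],0],[[0.03,-0.04,0.8],0],[[0.03,-0.04,0.6],0],[[0.02,-0.02,0.4],0],[[0,0,0],0],[[0,0,0],0]]';python3 go.py .4609 -.2477 .09 -.132 .05; python3 chk.py s33 330 120 450 280 4.5 .083
```

```text
t: 49.98
tcp_pos: [0.4626, -0.243, 0.0908]
tool_rot: [3.085, 0.047, -0.125]
contact_force: [0.1, 0.3, -1.2]
grip_width: 0.0309
turn about tool z deg 0.4
shift now cm [0.12 0.2  0.1 ]
shift after turn cm [0.12 0.2  0.09]
49.9833 [ 0.4626 -0.243   0.0908] [ 3.085   0.0467 -0.1249] F [ 0.1  0.3 -1.2] w 0.0309 q [-0.12  0.69  0.65  1.98 -0.54  0.68 -0.84]
```

View pics/s33.png

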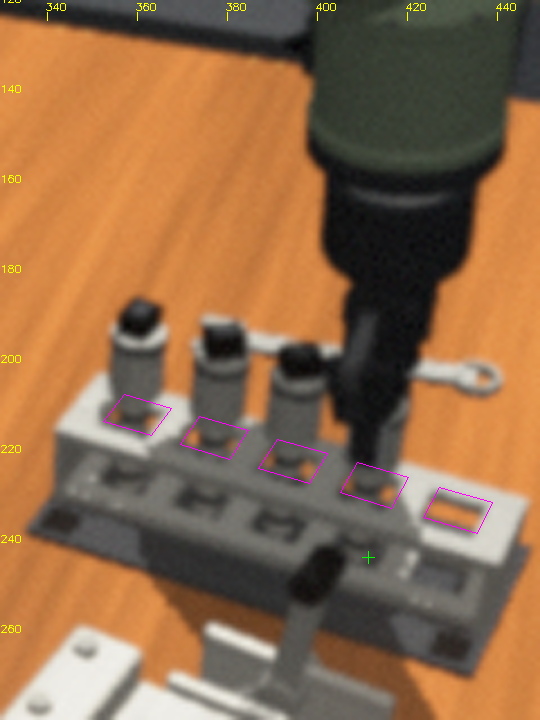

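Foot about 2 mm above the base plate. I'll set it down, release and rise.

```bash
python3 -m creep '[[[0,0,0.2],0],[[0,0,0.1],0],[[0,0,0],0]]'; python3 -m creep '[[[0,0,0],0],[[0,0,0],0],[[0,0,0],0],[[0,0,0],0],[[-0.02,0.03,-0.5],0],[[-0.04,0.05,-1],0],[[-0.06,0.08,-1.5],0],[[-0.06,0.08,-1.5],0],[[0,0,-2],0],[[0,0,-2],0],[[0,0,-2],0],[[0,0,-2],0],[[0,0,0],0]]' 0.6;python3 chk.py s34 330 120 450 280 4.5; python3 vb.py v 0 .165 .1;python3 go.py .5406 .2756 .22 -.132
```

```text
t: 50.28
tcp_pos: [0.4634, -0.2436, 0.0889]
tool_rot: [3.085, 0.044, -0.125]
contact_force: [-1.3, 0.6, -0.3]
grip_width: 0.0307
t: 51.37
tcp_pos: [0.4666, -0.2405, 0.2253]
tool_rot: [3.084, 0.044, -0.128]
contact_force: [0.3, 0.5, 0.1]
grip_width: 0.0513
[[0.5406 0.2756 0.1   ]]
turn about tool z deg 0.24
shift now cm [  0.82 -52.04  -2.63]
shift after turn cm [  0.59 -52.1    0.39]
51.4167 [ 0.4662 -0.2401  0.2239] [ 3.0843  0.0447 -0.1278] F [ 0.1 -0.4  0. ] w 0.0512 q [-0.27  0.51  0.83  1.88 -0.37  0.95 -0.97]
```

View pics/s34.png

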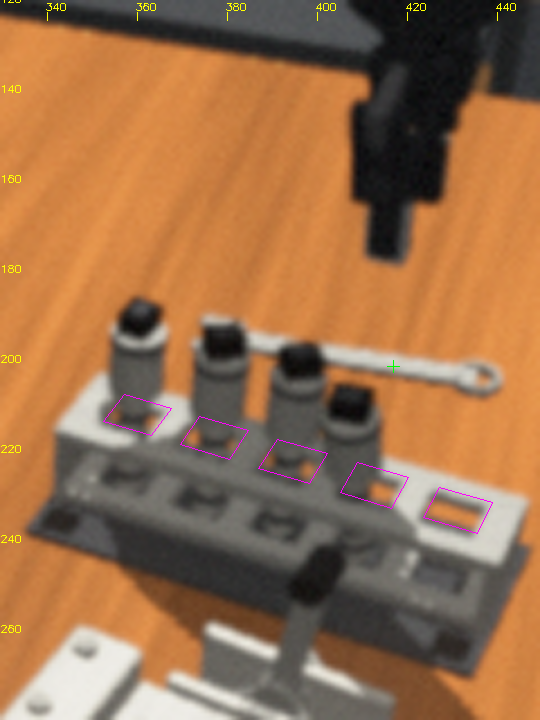

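```bash
python3 -m creep '[[[0,-2.9,-0.15],0],[[0,-2.9,-0.15],0],[[0,-2.9,-0.15],0],[[0,-2.9,-0.15],0],[[0,-2.9,-0.15],0],[[0,-2.9,-0.15],0],[[0,-2.9,-0.15],0],[[0,-2.9,-0.15],0],[[0,-2.9,-0.15],0],[[0,-2.9,-0.15],0],[[0,-2.9,-0.15],0],[[0,-2.9,-0.15],0],[[0,-2.9,-0.15],0],[[0,-2.9,-0.15],0],[[0,-2.9,-0.15],0],[[0,-2.9,-0.15],0],[[0,-2.9,-0.15],0],[[0,0,0],0],[[0,0,0],0]]' 0.1;  python3 go.py .5406 .2756 .15 -.132; python3 - <<'E'
from h import *
t=img("top");crop(t,365,225,500,355,4.4,"t35")
s=img("side");crop(s,250,180,460,440,2.3,"s35");crop(s,330,170,460,280,6,"s36")
E
```

```text
t: 53.0
tcp_pos: [0.5256, 0.2709, 0.2162]
tool_rot: [3.079, 0.052, -0.134]
contact_force: [-0.4, -0.4, -0.1]
grip_width: 0.0082
turn about tool z deg -0.13
shift now cm [ 1.77 -1.08  6.49]
shift after turn cm [ 1.42 -0.66  6.62]
53.0 [0.5256 0.2709 0.2162] [ 3.0787  0.0523 -0.1342] F [-0.4 -0.4 -0.1] w 0.0082 q [-1.09  0.66  0.8   1.67 -0.48  1.11 -1.84]
```

View pics/t35.png

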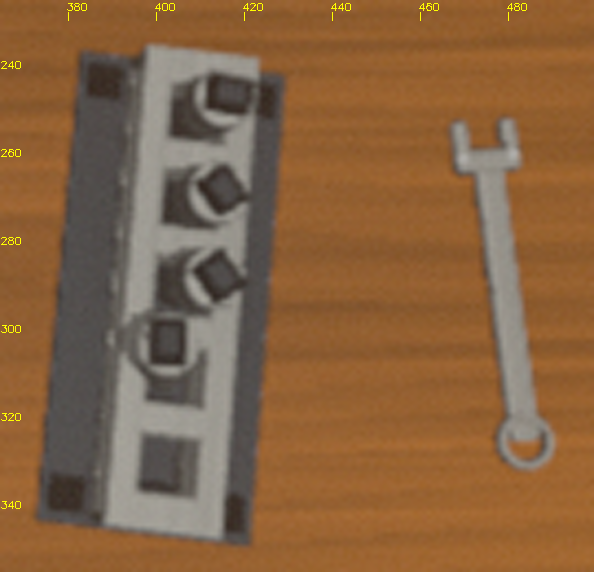

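View pics/s36.png

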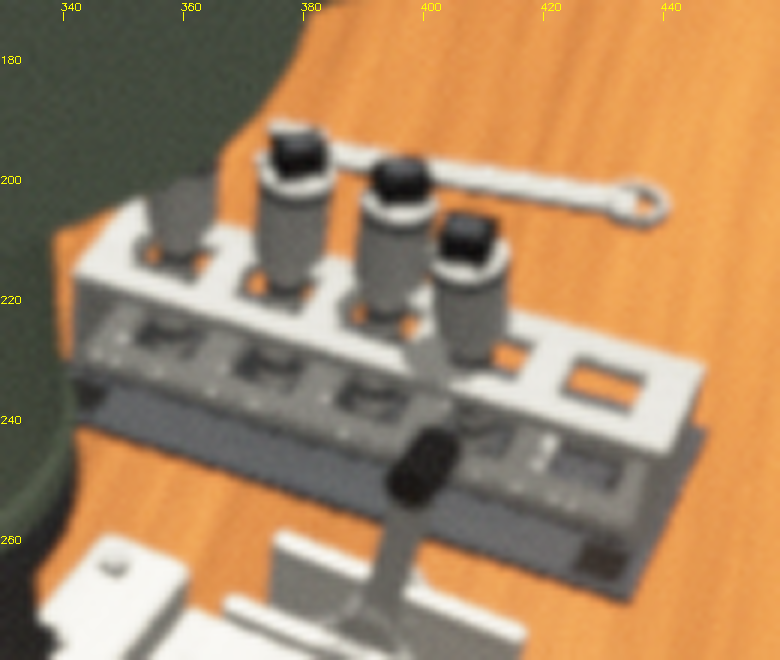

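View pics/s35.png

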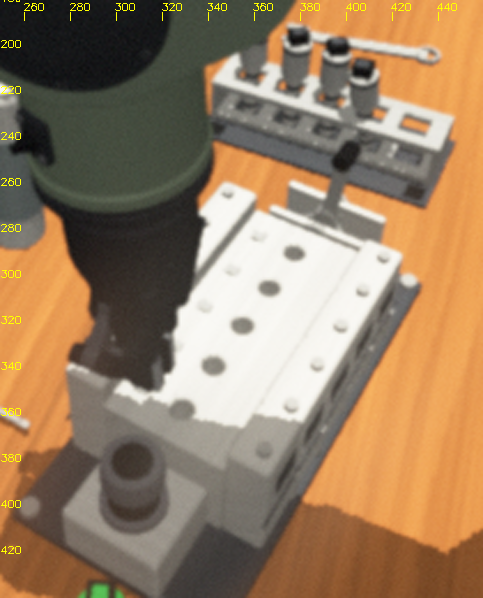

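```bash
python3 - <<'E'
from h import *
t=img("top");s=img("side")
P=json.load(open("pose.json"))["r"]
M=lambda d:np.diag([1,1,1])@np.array([[d["fx"],0,d["cx"]],[0,d["fy"],d["cy"]],[0,0,1]])@np.c_[d["R"],d["t"]]
T=lambda u,v:(365+(u+.5)/4.4-.5,225+(v+.5)/4.4-.5)
S=lambda u,v:(330+(u+.5)/6-.5,170+(v+.5)/6-.5)
for n,a,b in(("3",T(220,188),S(302,142)),("4",T(216,276),S(402,170)),("5",T(169,342),S(469,228))):
    X=cv2.triangulatePoints(M(t),M(s),np.array(a)[:,None],np.array(b)[:,None]);X=(X[:3]/X[3]).ravel()
    c,q=np.cos(P[2]),np.sin(P[2]);d=X[:2]-P[:2]
    print(n,X.round(4),"rack",(c*d[0]+q*d[1]).round(4),(-q*d[0]+c*d[1]).round(4))
E
```

```text
3 [ 0.5553 -0.2593  0.134 ] rack 0.0461 0.0007
4 [ 0.5115 -0.2552  0.1328] rack 0.0021 -0.0009
5 [ 0.4786 -0.2306  0.1286] rack -0.0337 0.0191
```

```bash
python3 -m creep '[[[1,-0.5,1.5],0],[[0.8,-0.6,1.5],0],[[0,0,1.5],0],[[0,0,1],0],[[0,0,0],0],[[0,0,0],0]]' 0.0 40; python3 go.py .5406 .2756 .125 -.132; python3 chk.py s37 250 270 380 440 3.3 0
```

```text
t: 53.7
tcp_pos: [0.5437, 0.2697, 0.1605]
tool_rot: [3.081, 0.05, -0.144]
contact_force: [-0.4, -0.4, 0.2]
grip_width: 0.0001
turn about tool z deg -0.69
shift now cm [-0.21 -0.75  3.53]
shift after turn cm [-0.39 -0.54  3.55]
53.7 [0.5437 0.2697 0.1605] [ 3.0814  0.0502 -0.1441] F [-0.4 -0.4  0.2] w 0.0001 q [-1.03  0.75  0.75  1.67 -0.54  1.03 -1.8 ]
```

View pics/s37.png

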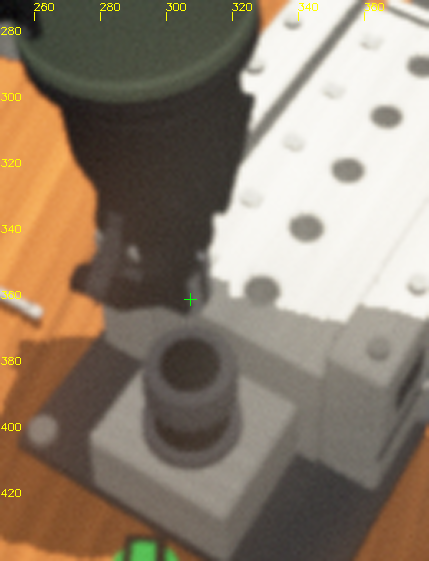

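```bash
python3 -m creep '[[[-0.2,-0.7,1],0],[[0,0,1],0],[[0,0,1],0],[[0,0,0],0]]'; python3 go.py .5406 .2756 .104 -.132; python3 chk.py s38 250 270 380 440 3.3 0
```

```text
t: 54.08
tcp_pos: [0.5411, 0.2767, 0.1297]
tool_rot: [3.084, 0.048, -0.143]
contact_force: [0.1, -0.6, -0.8]
grip_width: 0.0003
turn about tool z deg -0.66
shift now cm [ 0.09 -0.03  2.57]
shift after turn cm [-0.03  0.12  2.57]
54.0833 [0.5411 0.2767 0.1297] [ 3.0842  0.0483 -0.1435] F [ 0.1 -0.6 -0.8] w 0.0003 q [-1.03  0.78  0.72  1.69 -0.57  0.97 -1.79]
```

View pics/s38.png

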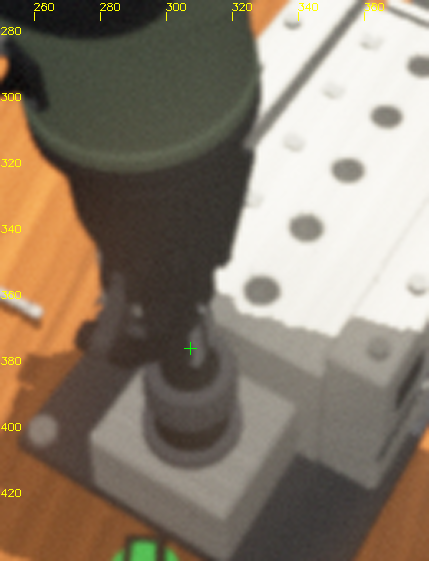

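Fingertip over the black disc. Pressing down.

```bash
python3 -m creep '[[[0.02,0,0.8],0],[[0,0,0.6],0],[[0,0,0.5],0],[[0,0,0.4],0]]'; python3 -m creep '[[[0,0,0.4],0],[[0,0,0.4],0]]'; python3 -m creep '[[[0,0,0.4],0],[[0,0,0.4],0]]'
```

```text
t: 54.47
tcp_pos: [0.5413, 0.2759, 0.1069]
tool_rot: [3.086, 0.046, -0.143]
contact_force: [0.2, 1.4, 0.8]
grip_width: 0.0001
t: 54.63
tcp_pos: [0.5423, 0.2762, 0.1026]
tool_rot: [3.09, 0.044, -0.143]
contact_force: [-35.4, -4.0, 126.8]
grip_width: 0.0001
t: 54.8
tcp_pos: [0.5421, 0.2761, 0.1032]
tool_rot: [3.097, 0.046, -0.144]
contact_force: [-26.9, -4.5, 77.0]
grip_width: 0.0002
```

The force reading went to about 127 N when the cap bottomed, above the 120 N wrist limit. I'll back off and check.

```bash
python3 -m creep '[[[0,0,-0.8],0],[[0,0,-1.5],0],[[0,0,-2],0],[[0,0,-2.5],0],[[0,0,-2.5],0],[[0,0,-2],0],[[0,0,0],0]]'; python3 - <<'E'
from h import *
s=img("side");crop(s,250,180,460,440,2.3,"s39");print(proj(s,[[.5406,.2756,.104],[.5406,.2756,.116]]).round(1))
t=img("top");crop(t,365,225,500,355,4.4,"t39")
E
```

```text
t: 55.38
tcp_pos: [0.5479, 0.2789, 0.2217]
tool_rot: [3.098, 0.048, -0.146]
contact_force: [1.4, -0.1, 0.4]
grip_width: -0.0002
[[308.5 383.8]
 [308.3 379.8]]
```

View pics/s39.png

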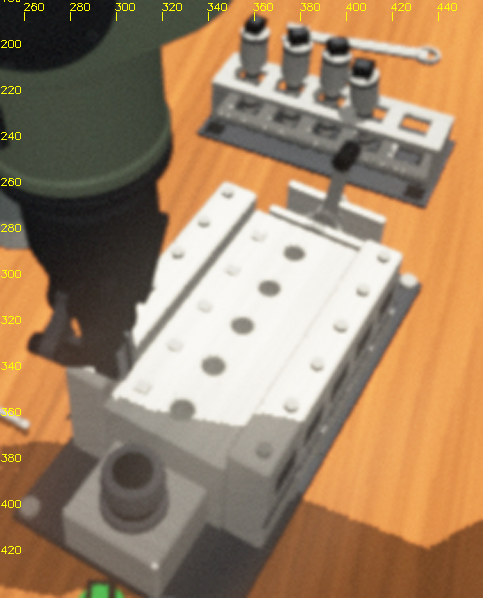

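View pics/t39.png

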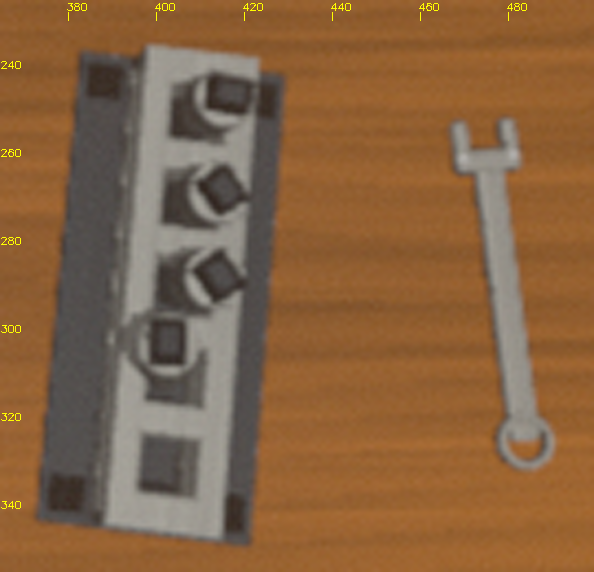

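Cap top is at side v≈384, matching the home prediction of 383.8. The knob at (400,247) is in neutral, and four solenoids stand in the rack with the gripper clear. Handing in.

```bash
python3 -c "
from station import bot
print(bot.hand_in()); s=bot.observe(); print(s['t'],s['contact_force'])"
```

```text
the job is handed in; nothing more can be done
None
the job is handed in; nothing more can be done
```

I finished the job and handed it in, but one check failed. When the dust cap bottomed, the tool force briefly read about 127 N vertical (131 N in total). That is over the 120 N wrist limit, so the run may be judged as failed. I pressed too fast: 4 mm rows, without checking the force after each one.

I clicked the selector from the fifth notch (0.96) to neutral first. I then drew the four solenoids present (1, 3, 4 and 5; bore 2 was empty) straight up and stood them in four of the rack's holes. Last, I pressed the cap home.

Last checks before handing in:
- **Selector:** the knob is at pixel (400,247) in the side view, against a predicted (400.5,247) for neutral.
- **Dust cap:** its top matches the predicted home position to within a pixel, and the fingertips got down to z = 0.103 m.
- **Solenoids:** all four stand in the rack. Solenoids 1, 3 and 4 are nearly upright. Solenoid 5 leans; from its top offset I put that at about 0.23 rad against the 0.35 limit. Its measured height alone would suggest up to 0.29, but that is within measurement error.
- **Rest of the bench:** the rack and spanner had not moved. I stayed clear of the screwdriver, the spray can and the green and pink look-alikes, but did not measure them again. The gripper was clear of everything.

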